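Stow the hairbrush under the organizer's sprung hold-down arm

ROBOT

A 6-joint arm with a two-finger parallel gripper is mounted at the origin on the work surface. World frame = base frame: x ahead of the robot, y to its left, z up, the work surface at z = 0. Lengths are in m, angles in rad, forces in N, time in s.
With the tool pointing down it reaches from about 0.25 to 0.725 m from the base axis. Payload 4 kg.
Tool frame: the origin (TCP) lies on the centre line of the jaws, within the pads' length; the fingertips stand 17 mm ahead of it and the grasp point (between the pads) lies 2 mm behind it; z points along the fingers, y is the line along which they close (so a half turn about z gives the same grasp; the last joint's range is limited). The gripper opens to 85 mm and grips with 20 to 120 N. Pads are 22 mm wide; open, the fingers measure 114 mm over their backs; the gripper's body (76 mm by 85 mm) begins 54 mm behind the grasp point. The pads swing forward as they close: fully open they stand 13 mm farther back than shut.
Start: joints at [-1.324, 0.241, 0.005, 1.335, 0, 1.571], TCP at [0.122, -0.485, 0.248] pointing down, gripper open.
Joint ranges: [-2.72, 2.72], [-1.05, 1.87], [-1.09, 1.28], [-1.99, 2.15], [-1.42, 1.44], [-3.14, 3.14]. Speed limits (rad/s): [2.79, 2.79, 3.14, 3.14, 3.14, 3.14].

INTERFACE

Orientations are given as a unit quaternion [x, y, z, w].
In Python, from workcell import bot, camera, get_calibration gives the robot as it stands.
- The arm moves only by the tool apply_moves, never from a script. Its argument "steps" is a list of rows, each a list of 3 entries, a list of its own where there are three numbers: the shift along the tool's x, y, z as a fraction of full scale, then the turn, a rotation vector about the tool's x, y, z as a fraction of full scale, then the opening, from 0 (shut) to 1 (fully open). A call has exactly 8 rows; each row shifts and turns the commanded pose from where the row before left it, along the tool's axes as they then stand; what a row does not reach is not made up. Full scale, the value 1, is 20 cm for a shift and pi rad for a turn. A row lasts 1/12 s, in which the tool goes at most 41.7 mm and 7.16 degrees, less where a joint would pass 70% of its speed; a pose out of reach is approached as far as the arm can. A call with a number of a shift or a turn outside -1 to 1 is refused whole. A call with a gripper value outside its range is refused whole. The fingers move at their own pace and stop on an object; the grip force is fixed at half the most. Time passes only in rows, so rows that do not move let the fingers close, or fill a call up. It gives the time, the measured TCP pose, the force, the opening and the grip force at its end, in the units of the state.
- bot.get_obs(): the state, without advancing time (a new reading comes with each control period).
- camera(name): name is "scene" or "top" or "wrist"; returns (picture, depth): 480x640x3 uint8, red, green, blue; 480x640 float32, m along the optical axis (not along the pixel's ray), 0 where there is no reading.
- get_calibration(name): a dict with "fov_y" (degrees; the focal length in pixels is half the picture's height over the tangent of half this angle, whatever the lens; pixels are square), "cx", "cy" (the principal point, pixels), "rvec" (rotation vector, rad) and "tvec" (3), from world to camera coordinates, as OpenCV has them. Camera axes: x right, y down, z forward; pixel columns grow to the right and rows downward; lengths in m; the calibration is good to about 2 mm. A picture is of the moment at which its call begins: read the wrist's pose just before it. get_calibration takes no time and is no camera call; for the wrist camera it gives the pose at the moment of the call.
- bot.job_done(): hands the job in; it is judged then, once.
The state is a dict: "clock": time; "joint_pos": joint angles; "joint_vel": joint speeds; "tau": joint torques, N m; "eef_pos": TCP position; "tool_rot": TCP orientation; "ft_force": force on the tool from outside, world axes, zero at the start; "ft_torque": the same for the moment, N m; "grip_width": finger opening in m; "grasp_force": force on a finger pad.
Only numpy, scipy, OpenCV 4.12 (cv2) and the standard library are available. Lean on these libraries where they do the work, as an engineer would, in place of code of your own. Each camera call takes 0.05 s, during which the arm holds its last target. There are 200 camera calls.

TASK

Put the wooden hairbrush away in the top tier of the clear organizer: pull the tier fully out by its orange tab, swing the red sprung hold-down arm back until it snaps over and stays up by itself, and lay the brush gently (not dropped) on the tier floor along the tier, bristles up, with the head toward the left end and the handle crossing where the arm comes down. Then, with the tier still out, swing the arm forward so that it bears down on the handle, push the tier fully home and let go, leaving everything else where it is.

Things in the scene. Friction and masses are not known exactly. Their poses are not given: they have to be found in the camera images.
- organizer_front (a point): Clear acrylic organizer, fixed down: 280 wide (its y), 150 deep (its x), 178 high. Point: middle of the roof's front top edge; x points into the organizer (tiers slide out to -x), y to the left seen from the robot, z up. Only the top tier is used; the lower two stay shut, grey tabs sticking out 20, at most 73 above the surface. The roof's underside is 62 above the top tier's floor.
- tier (a joint): Slide of the top tier, m: 0 = fully home, 0.13 = fully out; grows as it is pulled out. Runner friction about 5 N plus light damping; stays where it is left.
- tier_tab (a point): Middle of the orange pull tab of the top tier: solid block 20 wide (y), 14 thick, sticking out 42 from the tier's front wall, this point 24 from the front wall and 120 above the surface; moves with the tier. Same axes as the organizer. Can be pinched from above across its 20 width.
- tier_bed (a point): Point on the top tier's white floor (112 above the surface) straight below the arm's pad. Moves with the tier, axes as the organizer. From here to the tier's walls: 60 front (-x), 70 rear, 177 left (+y), 77 right; front and rear walls rise 18, side walls 24. The brush's centre line should run through it along y, head to +y, with brush_grip about 55 to the +y side.
- hold_arm (a joint): Angle of the red hold-down arm, rad: 0 = down on its stop in the empty tier (arm level, pad 10 above the floor), 1.65 = fully back, just past upright. Over-centre spring, about 0.2 N m at either end and nil at 0.83, damping 0.05 N m s: below 0.83 it springs down, above it springs back and stays up. On the 18 thick brush handle it reads about 0.14 and presses about 3 N.
- holder_hinge (a point): Hinge axis of the hold-down arm, at the rear of the tier, 28 above the tier floor, 57 behind tier_bed (+x); axis along y. Grey cheeks 16 x 6 stand either side of the arm here, and a small steel spring strut 28 to the right (-y), under the hinge height. Moves with the tier, same axes as the organizer.
- holder_grip (a point): Centre of the red grip block at the arm's tip: 16 wide (y), 28 long, 14 thick, 86 from the hinge axis. The arm is a straight bar 14 wide, 8 thick, with a black rubber pad under it 57 from the hinge. At angle a this point is 86 cos(a) in front (-x) of the hinge and 86 sin(a) above it. Can be pinched from above across its width and turned between the fingers.
- brush_grip (a point): Wooden hairbrush 200 long, lying bristles up. Point: on the handle's centre line, half-way up its 18 thickness (9 above its underside), near the balance point; x points to the head, z up. Handle 26 wide, from 95 behind this point (-x) to 25 ahead; head 60 wide, 16 thick, from 20 to 105 ahead, black bristles up to 28 above the underside. About 0.11 kg.
- brush_head (a point): Middle of the brush's head, 62 ahead of brush_grip along the brush (+x), 8 above its underside.
- comb: Grey plastic comb, 180 x 32 x 8, lying flat near the brush; origin at the centre of its underside. Leave alone.
- clipper: Steel nail clipper, 80 x 14 x 14, lying flat in front of the organizer; the open tier passes 90 mm above it; origin at the centre of its underside. Leave alone.
- jar: Blue ceramic jar with white twist cap, 60 diameter, 60 high, standing at the back of the organizer's roof; origin at the centre of its underside. Leave alone.
- shampoo: Green shampoo bottle, 60 diameter, 190 high, standing; origin at the centre of its underside. Leave alone.
- mug: White mug, 80 diameter, 90 high, standing; origin at the centre of its underside. Leave alone.
- spray_can: Blue spray can, 52 diameter, 150 high, standing; origin at the centre of its underside. Leave alone.
- soap_box: Yellow soap box, 65 x 100 x 35, lying; origin at the centre of its underside. Leave alone.
Mind the look-alikes: they are no part of the job. There is more than one size of the part that bears brush_grip; the job needs the smaller.

How it is judged:
On the way, in this order (a step that is already met when the one before it is completed fails the run):
1. the top tier is pulled fully out (within 12 mm) (value of joint tier above 0.118 m), for 0.1 s.
2. the hold-down arm is back past its snap-over point and stays up out of the fingers (value of joint hold_arm above 1.45 rad and contact force between the fingers and hold_arm below 0.2 N), for 0.2 s.
3. the brush lies released on the tier floor beneath the raised arm, head to the left (x of brush_grip in the frame of tier_bed between -0.022 and 0.022 m and y of brush_grip in the frame of tier_bed between 0.015 and 0.08 m and y of brush_head in the frame of tier_bed above 0.05 m and z of brush_grip in the frame of tier_bed between 0.004 and 0.014 m and angle between the x axis of brush_grip and the y axis of tier_bed, either way round below 0.25 rad and angle between brush_grip's own z axis and vertical below 0.12 rad and value of joint hold_arm above 1.2 rad and contact force between the fingers and brush below 0.2 N and linear speed of brush below 0.03 m/s), for 0.2 s.
4. with the tier still out, the arm bears down on the brush handle and is let go (x of brush_grip in the frame of tier_bed between -0.022 and 0.022 m and y of brush_grip in the frame of tier_bed between 0.015 and 0.08 m and y of brush_head in the frame of tier_bed above 0.05 m and z of brush_grip in the frame of tier_bed between 0.004 and 0.014 m and angle between the x axis of brush_grip and the y axis of tier_bed, either way round below 0.25 rad and angle between brush_grip's own z axis and vertical below 0.12 rad and value of joint hold_arm between 0.07 and 0.26 rad and contact force between hold_arm and brush above 0.8 N and contact force between the fingers and hold_arm below 0.2 N and value of joint tier above 0.09 m), for 0.2 s.
At the end, for the whole second after the job is handed in: Tier home within 6 mm; brush at rest flat on its floor, bristles up, along the tier (0.25 rad), brush_grip within 22 mm of tier_bed in x and 15 to 80 mm to its +y side, head to +y, 4 to 14 above it; arm at 0.07 to 0.26 rad pressing on the brush with over 0.8 N; bystanders not moved (x of brush_grip in the frame of tier_bed between -0.022 and 0.022 m and y of brush_grip in the frame of tier_bed between 0.015 and 0.08 m and y of brush_head in the frame of tier_bed above 0.05 m and z of brush_grip in the frame of tier_bed between 0.004 and 0.014 m and angle between the x axis of brush_grip and the y axis of tier_bed, either way round below 0.25 rad and angle between brush_grip's own z axis and vertical below 0.12 rad and value of joint hold_arm between 0.07 and 0.26 rad and contact force between hold_arm and brush above 0.8 N and value of joint tier below 0.006 m and linear speed of brush below 0.02 m/s); the robot touches nothing.
It fails at once if any bystander (comb, clipper, jar, shampoo, mug, spray can, soap box) is moved over 25 mm (distance of any of comb, clipper, jar, shampoo, mug, spray_can, soap_box from where it was at the start of the episode above 0.025 m).
It fails at once if the brush is dropped (falling faster than 0.7 m/s, out of the fingers) (linear speed of brush above 0.7 m/s and contact force between the fingers and brush below 0.1 N).
It also fails if it takes over 72 s, if anything falls off the work surface, if the arm or the gripper's body presses on something with over 40 N, if the wrist force passes 120 N, or if a joint passes its speed limit or range.

## Working session

There is one attempt and no reset: what is moved stays moved. The work goes in short steps, Python scripts to look and compute and a tool call to move; the robot and the scene stay as the last step left them, time stands still between calls to the robot, and variables do not carry over. Pictures are saved under pics/ and viewed, at most 10 in all, crops included, and the job is handed in when it is done.

Besides the shell and the picture viewer there is one more tool, called after "Call:" by a JSON object that holds its "method" and its "body". apply_moves: Moves the arm, as the interface text tells. Its arguments: {"type":"object","properties":{"steps":{"type":"array"}},"required":["steps"]}

```bash
mkdir -p pics; cat > h.py <<'E'
import numpy as np, cv2
from workcell import bot, camera, get_calibration
from scipy.spatial.transform import Rotation as R
def cal(n):
    c=get_calibration(n); f=240/np.tan(np.radians(c["fov_y"])/2)
    return f,c["cx"],c["cy"],R.from_rotvec(np.ravel(c["rvec"])).as_matrix(),np.ravel(c["tvec"]),c
def onplane(C,u,v,z):
    f,cx,cy,M,t,_=C; d=M.T@np.array([(u-cx)/f,(v-cy)/f,1]); o=-M.T@t
    return o+d*(z-o[2])/d[2]
def cloud(C,D):
    f,cx,cy,M,t,_=C; v,u=np.mgrid[:480,:640]
    P=np.stack([(u-cx)/f*D,(v-cy)/f*D,D],-1); return (P-t)@M
def proj(C,p):
    f,cx,cy,M,t,_=C; q=M@np.array(p)+t; return q[0]/q[2]*f+cx,q[1]/q[2]*f+cy
def snap(n):
    C=cal(n); I,D=camera(n); return C,I,D
E
python3 - <<'E'
from h import *
for n in ("scene","top"):
    C,I,D=snap(n); np.savez(f"{n}0.npz",I=I,D=D); cv2.imwrite(f"pics/{n}0.png",I[...,::-1])
    print(n,C[5], 'cam at',-C[3].T@C[4])
o=bot.get_obs(); print({k:np.round(v,3) for k,v in o.items()})
E
```

```text
scene {'fov_y': 43.79119880058708, 'cx': 309.0696072572279, 'cy': 235.35904295693098, 'rvec': array([ 2.45360586,  0.71034865, -0.21029024]), 'tvec': array([-0.47471671, -0.11607802,  1.6378799 ])} cam at [ 0.93782101 -0.61709768  1.28886106]
top {'fov_y': 43.59143416333831, 'cx': 315.8956408678375, 'cy': 242.5903163956438, 'rvec': array([ 2.15350301, -2.14917319,  0.14984299]), 'tvec': array([0.06583205, 0.54407738, 1.3664546 ])} cam at [0.35214266 0.06956062 1.42783371]
{'clock': np.float64(0.1), 'joint_pos': array([-1.324,  0.241,  0.004,  1.335,  0.   ,  1.571]), 'joint_vel': array([-0.   , -0.003,  0.002,  0.001,  0.002,  0.   ]), 'tau': array([-0.0000e+00, -3.7314e+01,  2.5301e+01,  1.1000e-02, -0.0000e+00,
       -0.0000e+00]), 'eef_pos': array([ 0.122, -0.484,  0.247]), 'tool_rot': array([ 0.992,  0.123, -0.   , -0.001]), 'ft_force': array([-0.098, -0.566,  0.537]), 'ft_torque': array([ 0.001,  0.077, -0.003]), 'grasp_force': np.float64(0.0), 'grip_width': np.float64(0.085)}
```

View pics/top0.png

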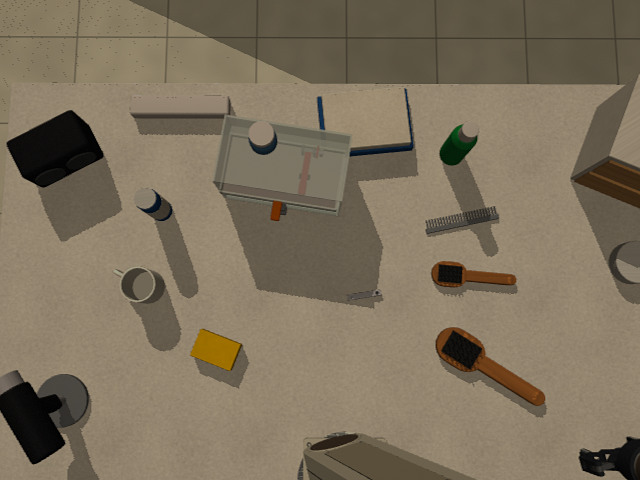

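View pics/scene0.png

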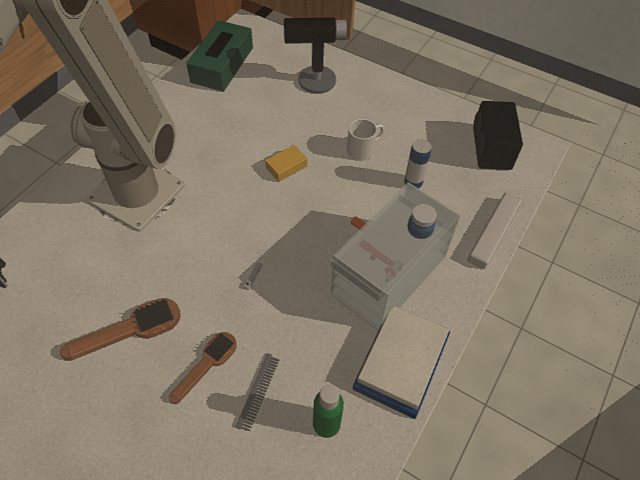

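The top view shows the organizer at about (285,165), with its orange tab at (278,211) and the red arm at (305,172). The small brush is at (475,273) with its head to the left. The comb is at (462,220), the clipper at (365,295) and the jar on the roof at (263,137). The scene view agrees.

```bash
python3 - <<'E'
from h import *
T=np.load("top0.npz");C=cal("top");I=T["I"];D=T["D"]
hsv=cv2.cvtColor(I,cv2.COLOR_RGB2HSV);P=cloud(C,D)
def box(u0,u1,v0,v1):
    m=np.zeros((480,640),bool);m[v0:v1,u0:u1]=1;return m
H,S,V=[hsv[...,i].astype(int) for i in range(3)]
org=(H<20)&(S>150)&(V>60)
for nm,b in (("tab",box(262,296,195,228)),("brush",box(425,525,255,295)),("big",box(425,560,315,415))):
    m=org&b; v,u=np.nonzero(m); print(nm,m.sum(),u.min(),u.max(),v.min(),v.max(),"z",np.percentile(P[m][:,2],[5,50,95]),"med",np.median(P[m],0))
    r=cv2.minAreaRect(np.stack([u,v],1).astype(np.float32));print(r, [np.round(onplane(C,*p,{'tab':.127}.get(nm,.014))[:2],4) for p in cv2.boxPoints(r)])
red=((H<12)|(H>170))&(S>35)&box(285,325,140,205)
v,u=np.nonzero(red);r=cv2.minAreaRect(np.stack([u,v],1).astype(np.float32));print("red",red.sum(),r,[np.round(onplane(C,*p,.145)[:2],4) for p in cv2.boxPoints(r)])
# depth heights in the organizer
m=box(205,360,105,225); z=P[...,2]; print("roof pts",(m&(abs(z-.178)<.006)).sum())
mm=m&(abs(z-.178)<.006); v,u=np.nonzero(mm)
if mm.sum()>50:
    r=cv2.minAreaRect(P[mm][:,:2].astype(np.float32)); print(r,cv2.boxPoints(r))
cv2.imwrite("pics/c1.png",cv2.resize(I[100:235,200:365,::-1],None,fx=4.5,fy=4.2,interpolation=cv2.INTER_CUBIC))
E
```

```text
tab 175 271 281 201 220 z [0.11897673 0.12688097 0.13099809] med [0.60378432 0.15519782 0.12688097]
((275.8377990722656, 210.47296142578125), (9.04194450378418, 19.39908218383789), 9.462321281433105) [array([0.5831, 0.1686]), array([0.626 , 0.1621]), array([0.6227, 0.1424]), array([0.5798, 0.149 ])]
brush 829 432 515 261 286 z [0.01243775 0.01750399 0.02314044] med [ 0.46596333 -0.30560984  0.01750399]
((473.42626953125, 275.8114929199219), (83.74555969238281, 24.354114532470703), 5.19442892074585) [array([ 0.4489, -0.2037]), array([ 0.5064, -0.2103]), array([ 0.4887, -0.4073]), array([ 0.4314, -0.3996])]
big 1763 436 544 328 405 z [0.01865098 0.02461211 0.03024741] med [ 0.2518198  -0.33804969  0.02461211]
((491.30877685546875, 367.48529052734375), (124.16496276855469, 35.500205993652344), 30.963756561279297) [array([ 0.2942, -0.196 ]), array([ 0.3644, -0.2404]), array([ 0.2188, -0.4818]), array([ 0.1506, -0.4364])]
red 235 ((305.5, 170.5), (11.384199142456055, 46.169254302978516), 18.43494987487793) [array([0.6436, 0.1178]), array([0.7424, 0.0863]), array([0.7342, 0.0624]), array([0.6356, 0.0942])]
roof pts 7967
((0.7099088430404663, 0.14038938283920288), (0.28066155314445496, 0.15251828730106354), 80.76069641113281) [[ 0.6121078   0.01412326]
 [ 0.76264733 -0.01036483]
 [ 0.8077099   0.2666555 ]
 [ 0.65717036  0.2911436 ]]
```

View pics/c1.png

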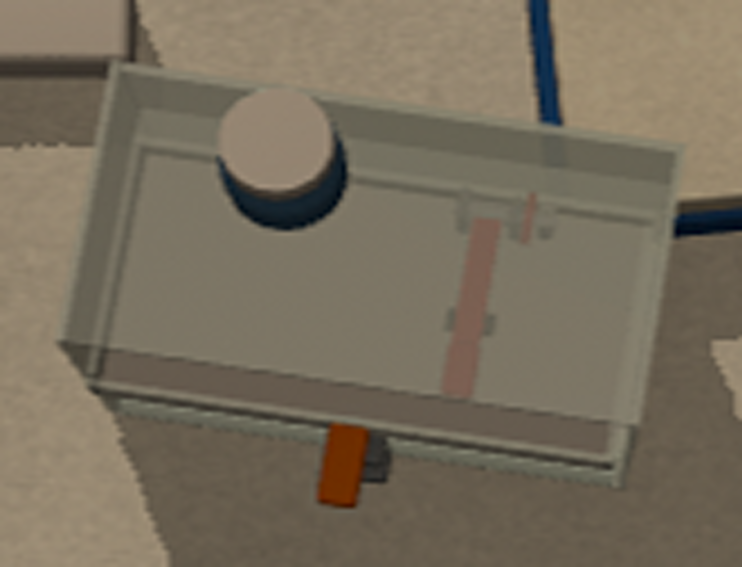

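The crop shows the roof outline from (115,62) to (635,470), the orange tab at (345,465) and the red arm with its grip at (460,380). The organizer yaw is about -0.161 rad, the tab is at about (0.600,0.156), and brush_grip is at about (0.469,-0.311) with yaw about 1.481.

Call:
{"method": "apply_moves", "body": {"steps": [[[0,0,0],[0,0,0.0325],0.6],[[0,0,0],[0,0,0.0325],0.6],[[0,0,0],[0,0,0.0325],0.6],[[0,0,0],[0,0,0.0325],0.6],[[0.091,-0.177,0],[0,0,0],0.6],[[0.091,-0.177,0],[0,0,0],0.6],[[0.091,-0.177,0],[0,0,0],0.6],[[0.091,-0.177,0],[0,0,0],0.6]]}}

```text
clock: 0.77
eef_pos: [0.217, -0.3552, 0.2477]
tool_rot: [0.997, -0.081, -0.0, -0.001]
ft_force: [1.3, -0.2, 1.0]
grip_width: 0.0511
grasp_force: 0.0
```

Call:
{"method": "apply_moves", "body": {"steps": [[[0.091,-0.177,0],[0,0,0],0.6],[[0.091,-0.177,0],[0,0,0],0.6],[[0.091,-0.177,0],[0,0,0],0.6],[[0.091,-0.177,0],[0,0,0],0.6],[[0.091,-0.177,0],[0,0,0],0.6],[[0.091,-0.177,0],[0,0,0],0.6],[[0.091,-0.177,0],[0,0,0],0.6],[[0.091,-0.177,0],[0,0,0],0.6]]}}

```text
clock: 1.43
eef_pos: [0.4065, -0.0988, 0.2481]
tool_rot: [0.997, -0.081, -0.0, 0.0]
ft_force: [0.9, -1.8, -0.3]
grip_width: 0.0514
grasp_force: 0.0
```

Call:
{"method": "apply_moves", "body": {"steps": [[[0.091,-0.177,0],[0,0,0],0.6],[[0.091,-0.177,0],[0,0,0],0.6],[[0.091,-0.177,0],[0,0,0],0.6],[[0.091,-0.177,0],[0,0,0],0.6],[[0,0,0],[0,0,0],0.6],[[0,0,0],[0,0,0],0.6],[[0,0,0],[0,0,0],0.6],[[0,0,0],[0,0,0],0.6]]}}

```text
clock: 2.1
eef_pos: [0.4906, -0.0295, 0.2498]
tool_rot: [0.999, -0.043, 0.0, -0.023]
ft_force: [0.2, -0.0, 0.9]
grip_width: 0.0514
grasp_force: 0.0
```

```bash
cat >> h.py <<'E'
def to(p,theta=None):
    o=bot.get_obs(); Q=R.from_quat(o["tool_rot"]); M=Q.as_matrix(); th=np.arctan2(M[1,0],M[0,0])
    d=np.array(p)-o["eef_pos"]; s=M.T@d/.2
    print("t",round(float(o["clock"]),2),"pos",np.round(o["eef_pos"],4),"theta",round(th,4),"tilt",round(float(np.arccos(-M[2,2])),4),"w",round(float(o["grip_width"]),4),"gf",round(float(o["grasp_force"]),1),"F",np.round(o["ft_force"],1))
    print("tool shift units",np.round(s,4),"turn z units",None if theta is None else round((th-theta)/np.pi,4))
E
python3 - <<'E'
from h import *
to([.594,.1567,.125],-.161)
C,I,D=snap("wrist")
hsv=cv2.cvtColor(I,cv2.COLOR_RGB2HSV);m=(hsv[...,0]<20)&(hsv[...,1]>150)&(hsv[...,2]>60)
v,u=np.nonzero(m);print(m.sum());r=cv2.minAreaRect(np.stack([u,v],1).astype(np.float32));print(r,[np.round(onplane(C,*p,.127)[:2],4) for p in cv2.boxPoints(r)])
E
```

```text
t 2.1 pos [ 0.4906 -0.0295  0.2498] theta -0.0858 tilt 0.046 w 0.0514 gf 0.0 F [ 0.2 -0.   0.9]
tool shift units [ 0.4366 -0.942   0.6672] turn z units 0.0239
10808
((319.5, 232.99996948242188), (369.99993896484375, 638.9998779296875), 90.0) [array([0.6233, 0.1573]), array([ 0.5896, -0.2114]), array([ 0.3272, -0.2564]), array([0.3481, 0.2606])]
```

```bash
python3 - <<'E'
from h import *
o=bot.get_obs();print(np.round(o["joint_pos"],3),np.round(o["joint_vel"],2))
C,I,D=snap("wrist");cv2.imwrite("pics/w1.png",I[...,::-1]);to([.594,.1567,.125],-.161)
E
```

```text
[-0.087  0.224 -0.013  1.335  0.046  3.141] [-0. -0.  0. -0. -0.  0.]
t 2.2 pos [ 0.4908 -0.0295  0.2501] theta -0.086 tilt 0.0461 w 0.0511 gf 0.0 F [ 0.2 -0.   0.3]
tool shift units [ 0.4345 -0.9422  0.6694] turn z units 0.0239
```

View pics/w1.png

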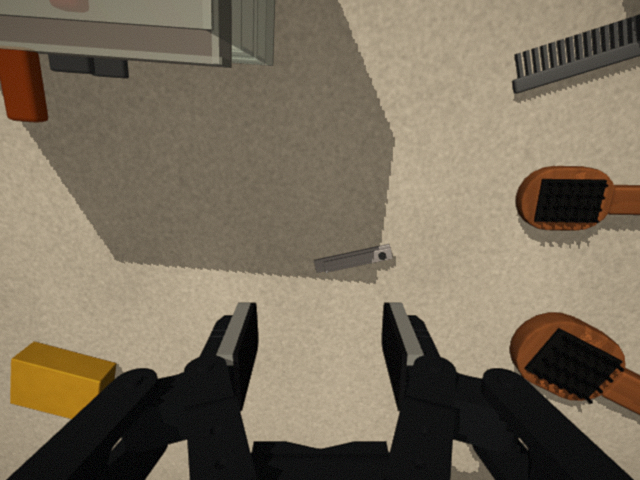

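The wrist picture shows the pads at (245,340) and (393,340), with the tab at (22,85) up left. The last joint reached its limit, so I'll use the half-turn grasp (theta = 2.98).

Call:
{"method": "apply_moves", "body": {"steps": [[[0,0,0],[0,0,-0.039],0.6],[[0,0,0],[0,0,-0.039],0.6],[[0,0,0],[0,0,-0.039],0.6],[[0,0,0],[0,0,-0.039],0.6],[[0,0,0],[0,0,-0.039],0.6],[[0,0,0],[0,0,-0.039],0.6],[[0,0,0],[0,0,-0.039],0.6],[[0,0,0],[0,0,-0.039],0.6]]}}

```text
clock: 2.87
eef_pos: [0.491, -0.0295, 0.2503]
tool_rot: [0.9, 0.435, 0.012, -0.02]
ft_force: [-1.0, -0.0, -0.4]
grip_width: 0.0512
grasp_force: 0.0
```

Call:
{"method": "apply_moves", "body": {"steps": [[[0,0,0],[0,0,-0.039],0.6],[[0,0,0],[0,0,-0.039],0.6],[[0,0,0],[0,0,-0.039],0.6],[[0,0,0],[0,0,-0.039],0.6],[[0,0,0],[0,0,-0.039],0.6],[[0,0,0],[0,0,-0.039],0.6],[[0,0,0],[0,0,-0.039],0.6],[[0,0,0],[0,0,-0.039],0.6]]}}

```text
clock: 3.53
eef_pos: [0.491, -0.0295, 0.2503]
tool_rot: [0.589, 0.807, 0.02, -0.012]
ft_force: [-0.2, 0.4, -0.7]
grip_width: 0.0511
grasp_force: 0.0
```

Call:
{"method": "apply_moves", "body": {"steps": [[[0,0,0],[0,0,-0.039],0.6],[[0,0,0],[0,0,-0.039],0.6],[[0,0,0],[0,0,-0.039],0.6],[[0,0,0],[0,0,-0.039],0.6],[[0,0,0],[0,0,-0.039],0.6],[[0,0,0],[0,0,-0.039],0.6],[[0,0,0],[0,0,-0.039],0.6],[[0,0,0],[0,0,0],0.6]]}}

```text
clock: 4.2
eef_pos: [0.4911, -0.0295, 0.2503]
tool_rot: [0.202, 0.979, 0.023, -0.003]
ft_force: [0.2, 0.6, -0.4]
grip_width: 0.0514
grasp_force: 0.0
```

```bash
sed -i '/^def to/,$d' h.py; cat >> h.py <<'E'
def to(p,theta):
    # prints the turn (first), then the shift in tool axes after that turn
    o=bot.get_obs(); M=R.from_quat(o["tool_rot"]).as_matrix(); th=np.arctan2(M[1,0],M[0,0])
    G=np.array([[np.cos(theta),np.sin(theta),0],[np.sin(theta),-np.cos(theta),0],[0,0,-1]]).T
    d=np.array(p)-o["eef_pos"]
    print("t",round(float(o["clock"]),2),"pos",np.round(o["eef_pos"],4),"theta",round(th,4),"w",round(float(o["grip_width"]),4),"gf",round(float(o["grasp_force"]),1),"F",np.round(o["ft_force"],1),"q",np.round(o["joint_pos"],2))
    print("turn units",np.round(R.from_matrix(M.T@G).as_rotvec()/np.pi,4),"then shift units",np.round(G.T@d/.2,4))
E
python3 - <<'E'
from h import *
to([.594,.1567,.25],2.981)
E
```

```text
t 4.2 pos [ 0.4911 -0.0295  0.2503] theta 2.7343 w 0.0514 gf 0.0 F [ 0.2  0.6 -0.4] q [-0.09  0.22 -0.01  1.33  0.05  0.32]
turn units [ 0.0145 -0.003  -0.0786] then shift units [-0.359   1.0013  0.0016]
```

Call:
{"method": "apply_moves", "body": {"steps": [[[0,0,0],[0.0048,-0.001,-0.0262],0.6],[[0,0,0],[0.0048,-0.001,-0.0262],0.6],[[0,0,0],[0.0048,-0.001,-0.0262],0.6],[[-0.06,0.167,0],[0,0,0],0.6],[[-0.06,0.167,0],[0,0,0],0.6],[[-0.06,0.167,0],[0,0,0],0.6],[[-0.06,0.167,0],[0,0,0],0.6],[[-0.06,0.167,0],[0,0,0],0.6]]}}

```text
clock: 4.87
eef_pos: [0.5781, 0.1271, 0.2504]
tool_rot: [0.083, 0.997, 0.0, 0.0]
ft_force: [0.7, -0.4, 0.4]
grip_width: 0.0516
grasp_force: 0.0
```

Call:
{"method": "apply_moves", "body": {"steps": [[[-0.06,0.167,0],[0,0,0],0.6],[[0,0,0],[0,0,0],0.6],[[0,0,0],[0,0,0],0.6],[[0,0,0],[0,0,0],0.6],[[0,0,0],[0,0,0],0.6],[[0,0,0],[0,0,0],0.6],[[0,0,0],[0,0,0],0.6],[[0,0,0],[0,0,0],0.6]]}}

```text
clock: 5.53
eef_pos: [0.5947, 0.1563, 0.2506]
tool_rot: [0.082, 0.997, 0.0, 0.0]
ft_force: [0.5, -0.6, 0.3]
grip_width: 0.0515
grasp_force: 0.0
```

```bash
python3 - <<'E'
from h import *
to([.594,.1567,.125],2.981)
C,I,D=snap("wrist")
hsv=cv2.cvtColor(I,cv2.COLOR_RGB2HSV);m=((hsv[...,0]<20)&(hsv[...,1]>150)&(hsv[...,2]>60)).astype(np.uint8)
n,L,st,ce=cv2.connectedComponentsWithStats(m)
for k in range(1,n):
    if st[k,4]>300:
        v,u=np.nonzero(L==k);r=cv2.minAreaRect(np.stack([u,v],1).astype(np.float32));print(st[k],[np.round(onplane(C,*p,.127)[:2],4) for p in cv2.boxPoints(r)],np.median(cloud(C,D)[L==k],0))
E
```

```text
t 5.53 pos [0.5947 0.1563 0.2506] theta 2.9784 w 0.0515 gf 0.0 F [ 0.5 -0.6  0.3] q [0.26 0.47 0.35 1.45 0.   0.42]
turn units [ 0.0001  0.0001 -0.0008] then shift units [0.0038 0.0016 0.6281]
[ 308  213   29   61 1726] [array([0.5775, 0.1517]), array([0.5805, 0.17  ]), array([0.6235, 0.1635]), array([0.6203, 0.1442])] [0.60016183 0.15744314 0.12567373]
```

Call:
{"method": "apply_moves", "body": {"steps": [[[0.004,0.009,0.126],[0,0,0],0.6],[[0,0,0.126],[0,0,0],0.6],[[0,0,0.126],[0,0,0],0.6],[[0,0,0.126],[0,0,0],0.6],[[0,0,0.126],[0,0,0],0.6],[[0,0,0],[0,0,0],0.0],[[0,0,0],[0,0,0],0.0],[[0,0,0],[0,0,0],0.0]]}}

```text
clock: 6.25
eef_pos: [0.5943, 0.1582, 0.125]
tool_rot: [0.081, 0.997, -0.001, -0.0]
ft_force: [3.3, -2.6, -11.8]
grip_width: 0.0185
grasp_force: 59.0
```

Call:
{"method": "apply_moves", "body": {"steps": [[[0,0,0],[0,0,0],0.0],[[0,0,0],[0,0,0],0.0],[[0,0,0],[0,0,0],0.0],[[0,0,0],[0,0,0],0.0],[[0.02,0,0],[0,0,0],0.0],[[0.02,0,0],[0,0,0],0.0],[[0.02,0,0],[0,0,0],0.0],[[0.02,0,0],[0,0,0],0.0]]}}

```text
clock: 6.92
eef_pos: [0.5807, 0.1604, 0.1249]
tool_rot: [0.081, 0.997, -0.001, 0.002]
ft_force: [3.8, -6.4, -6.4]
grip_width: 0.0188
grasp_force: 59.9
```

Call:
{"method": "apply_moves", "body": {"steps": [[[0.045,0,0],[0,0,0],0.0],[[0.045,0,0],[0,0,0],0.0],[[0.045,0,0],[0,0,0],0.0],[[0.045,0,0],[0,0,0],0.0],[[0.045,0,0],[0,0,0],0.0],[[0.045,0,0],[0,0,0],0.0],[[0.045,0,0],[0,0,0],0.0],[[0.045,0,0],[0,0,0],0.0]]}}

```text
clock: 7.58
eef_pos: [0.5093, 0.1718, 0.1249]
tool_rot: [0.081, 0.997, -0.001, 0.002]
ft_force: [3.9, -8.0, -5.6]
grip_width: 0.0188
grasp_force: 59.9
```

Call:
{"method": "apply_moves", "body": {"steps": [[[0.045,0,0],[0,0,0],0.0],[[0.045,0,0],[0,0,0],0.0],[[0.045,0,0],[0,0,0],0.0],[[0.045,0,0],[0,0,0],0.0],[[0.02,0,0],[0,0,0],0.0],[[0.015,0,0],[0,0,0],0.0],[[0,0,0],[0,0,0],0.0],[[0,0,0],[0,0,0],0.0]]}}

```text
clock: 8.25
eef_pos: [0.476, 0.1771, 0.1253]
tool_rot: [0.083, 0.996, -0.003, 0.011]
ft_force: [28.5, -13.0, -23.6]
grip_width: 0.0186
grasp_force: 61.0
```

```bash
python3 - <<'E'
from h import *
to([.594-.1283,.1582+.0209,.125],2.981)
C,I,D=snap("top");np.savez("top1.npz",I=I,D=D);hsv=cv2.cvtColor(I,cv2.COLOR_RGB2HSV);P=cloud(C,D)
cv2.imwrite("pics/t1.png",cv2.resize(I[100:300,180:400,::-1],None,fx=3.6,fy=3))
E
```

```text
t 8.25 pos [0.476  0.1771 0.1253] theta 2.9758 w 0.0186 gf 61.0 F [ 28.5 -13.  -23.6] q [ 0.36  0.33 -0.21  1.01 -0.02  0.53]
turn units [-0.0012  0.0074 -0.0017] then shift units [0.0525 0.0017 0.0016]
```

View pics/t1.png

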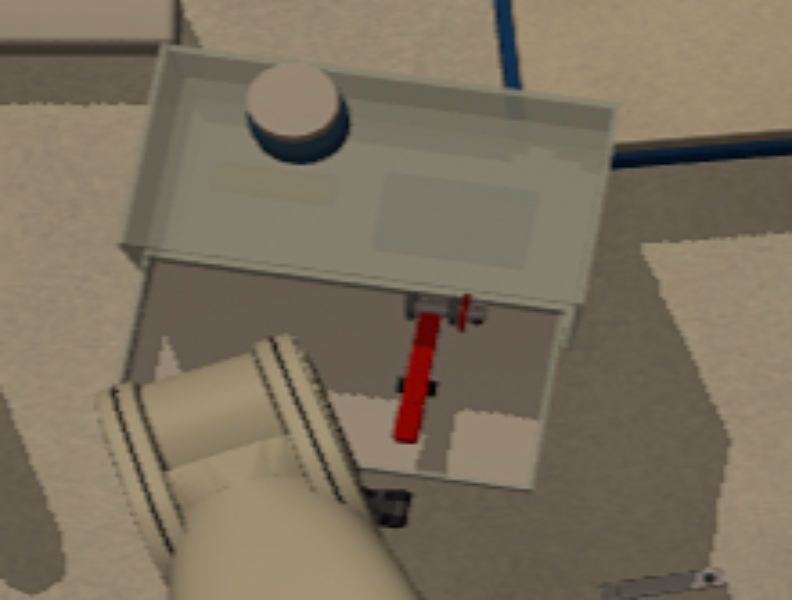

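The tier is out, and the red arm is clear of the roof from the grip at (405,435) to the hinge near (432,310). I'll measure the arm shift between the pictures to confirm the travel.

```bash
python3 - <<'E'
from h import *
C=cal("top");ex=np.array([.987,-.1605]);ey=np.array([.1605,.987]);F=np.array([.6346,.1526])
for f,s in (("top0",35),("top1",120)):
    I=np.load(f+".npz")["I"];hsv=cv2.cvtColor(I,cv2.COLOR_RGB2HSV).astype(int)
    m=((hsv[...,0]<10)|(hsv[...,0]>172))&(hsv[...,1]>s);b=np.zeros_like(m);b[140:255,282:325]=1;m&=b
    n,L,st,ce=cv2.connectedComponentsWithStats(m.astype(np.uint8))
    for k in range(1,n):
        if st[k,4]<25: continue
        v,u=np.nonzero(L==k)
        Q=np.array([onplane(C,a,c,.145)[:2]-F for a,c in zip(u,v)]);X,Y=Q@ex,Q@ey
        print(f,st[k],"x %.4f %.4f"%(X.min(),X.max()),"y med %.4f at tip %.4f"%(np.median(Y),np.median(Y[X<X.min()+.02])))
E
```

```text
top1 [307 198   4  13  31] x -0.0226 0.0043 y med -0.0713 at tip -0.0709
top1 [289 204  14  44 304] x -0.1086 -0.0124 y med -0.0515 at tip -0.0516
```

Call:
{"method": "apply_moves", "body": {"steps": [[[0.01,0,0],[0,0,0],0.0],[[0.01,0,0],[0,0,0],0.0],[[0.01,0,0],[0,0,0],0.0],[[0,0,0],[0,0,0],0.0],[[0,0,0],[0,0,0],0.0],[[0,0,0],[0,0,0],0.0],[[0,0,0],[0,0,0],0.0],[[0,0,0],[0,0,0],0.0]]}}

```text
clock: 8.97
eef_pos: [0.4754, 0.1772, 0.1256]
tool_rot: [0.084, 0.996, -0.003, 0.016]
ft_force: [42.1, -16.7, -33.6]
grip_width: 0.0185
grasp_force: 60.3
```

```bash
python3 - <<'E'
from h import *
to([.594-.1283,.1582+.0209,.125],2.981)
C,I,D=snap("top");np.savez("top1.npz",I=I,D=D)
ex=np.array([.987,-.1605]);ey=np.array([.1605,.987]);F=np.array([.6346,.1526])
hsv=cv2.cvtColor(I,cv2.COLOR_RGB2HSV).astype(int)
m=((hsv[...,0]<10)|(hsv[...,0]>172))&(hsv[...,1]>120);m[:140]=0;m[255:]=0;m[:,:282]=0;m[:,325:]=0
Q=(cloud(C,D)[m][:,:2]-F);X,Y=Q@ex,Q@ey;print(X.min(),X.max(),np.percentile(X,[2,98]))
E
```

```text
t 8.97 pos [0.4754 0.1772 0.1256] theta 2.9734 w 0.0185 gf 60.3 F [ 42.1 -16.7 -33.6] q [ 0.37  0.32 -0.22  1.   -0.02  0.54]
turn units [-0.0014  0.0106 -0.0025] then shift units [0.0494 0.0016 0.0032]
-0.26545757402726744 0.005085560190023854 [-0.10626621 -0.00124427]
```

Call:
{"method": "apply_moves", "body": {"steps": [[[-0.01,0,0],[0,0,0],0.0],[[-0.01,0,0],[0,0,0],0.0],[[0,0,0],[0,0,0],0.5],[[0,0,0],[0,0,0],0.5],[[0,0,0],[0,0,0],0.5],[[0,0,0],[0,0,0],0.5],[[0,0,-0.15],[0,0,0],0.5],[[0,0,-0.15],[0,0,0],0.5]]}}

```text
clock: 9.68
eef_pos: [0.4611, 0.1806, 0.1837]
tool_rot: [0.08, 0.997, -0.001, -0.002]
ft_force: [0.6, 0.0, 0.2]
grip_width: 0.0428
grasp_force: 0.0
```

Call:
{"method": "apply_moves", "body": {"steps": [[[0,0,-0.15],[0,0,0],0.5],[[0,0,-0.15],[0,0,0],0.5],[[0,0,-0.1],[0,0,0],0.5],[[0,0,0],[0,0,0],0.5],[[0,0,0],[0,0,0],0.5],[[0,0,0],[0,0,0],0.5],[[0,0,0],[0,0,0],0.5],[[0,0,0],[0,0,0],0.5]]}}

```text
clock: 10.35
eef_pos: [0.4622, 0.1804, 0.2628]
tool_rot: [0.08, 0.997, -0.0, -0.001]
ft_force: [-0.8, 0.3, -0.2]
grip_width: 0.0426
grasp_force: 0.0
```

```bash
cat >> h.py <<'E'
ex=np.array([.987,-.1605]);ey=np.array([.1605,.987]);F=np.array([.6346,.1526])
def redgrip(n,box=None,z=.147):
    C,I,D=snap(n);hsv=cv2.cvtColor(I,cv2.COLOR_RGB2HSV).astype(int)
    m=((hsv[...,0]<6)|(hsv[...,0]>174))&(hsv[...,1]>130)&(hsv[...,2]>50)
    P=cloud(C,D)
    w=np.array([onplane(C,a,b,z)[:2] for b,a in np.argwhere(m)]).reshape(-1,2); m2=m.copy(); m2[m]=np.linalg.norm(w-[.55,.115],axis=1)<.12
    n_,L,st,ce=cv2.connectedComponentsWithStats(m2.astype(np.uint8))
    for k in range(1,n_):
        if st[k,4]<40: continue
        v,u=np.nonzero(L==k);Q=np.array([onplane(C,a,b,z)[:2]-F for a,b in zip(u,v)]);X,Y=Q@ex,Q@ey
        t=X<X.min()+.024
        print(n,st[k],"X %.4f..%.4f Y tip %.4f (%.4f..%.4f) all %.4f"%(X.min(),X.max(),Y[t].mean(),Y[t].min(),Y[t].max(),Y.mean()),"depth z",np.round(np.percentile(P[L==k][:,2],[10,50,90]),4))
    return C,I,D
E
python3 - <<'E'
from h import *
to([.5331,.1172,.26],2.981)
redgrip("top");C,I,D=redgrip("wrist");cv2.imwrite("pics/w2.png",I[...,::-1])
E
```

```text
t 10.35 pos [0.4622 0.1804 0.2628] theta 2.9805 w 0.0426 gf 0.0 F [-0.8  0.3 -0.2] q [0.37 0.23 0.03 1.37 0.   0.53]
turn units [-0.0003 -0.0009 -0.0002] then shift units [-0.4004 -0.2553  0.0139]
top [289 204  14  44 297] X -0.1089..-0.0128 Y tip -0.0518 (-0.0592..-0.0442) all -0.0516 depth z [0.1411 0.1449 0.1486]
wrist [251 373  16  55 472] X -0.0697..-0.0185 Y tip -0.0442 (-0.0480..-0.0420) all -0.0465 depth z [0.1417 0.1429 0.1438]
```

View pics/w2.png

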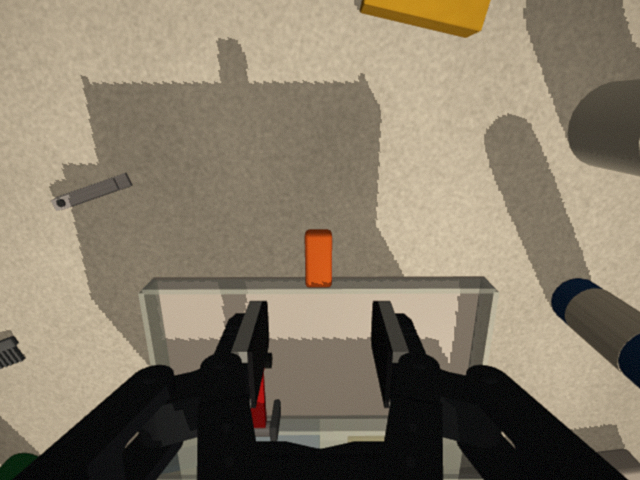

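The wrist view shows the open tier with its tab at (318,258) and front wall at row 285. The red arm is partly hidden behind the left finger at (262,395).

```bash
python3 - <<'E'
from h import *
C=cal("wrist");I=cv2.imread("pics/w2.png")[...,::-1].copy();hsv=cv2.cvtColor(I,cv2.COLOR_RGB2HSV)
m=((hsv[...,0]<20)&(hsv[...,1]>150)&(hsv[...,2]>60));m[:200]=0;m[:,:300]=0;m[300:]=0;m[:,345:]=0
v,u=np.nonzero(m);Q=np.array([onplane(C,a,b,.127)[:2]-F for a,b in zip(u,v)]);X,Y=Q@ex,Q@ey
print("tab X",X.min(),X.max(),"Y",Y.min(),Y.max())
for n in ((150,283),(318,290),(485,283),(150,289),(485,290)):
    print(n,[(round(float(q@ex),4),round(float(q@ey),4)) for q in [onplane(C,*n,.130)[:2]-F]])
A=np.array([[.5775,.1517],[.5805,.17],[.6235,.1635],[.6203,.1442]])-F
print("home wrist tab X",(A@ex),"Y",A@ey)
E
```

```text
tab X -0.17583615272993758 -0.13137140862382196 Y -0.010793772028791547 0.008474191146375156
(150, 283) [(-0.1352, -0.1244)]
(318, 290) [(-0.1296, -0.0012)]
(485, 283) [(-0.1353, 0.1213)]
(150, 289) [(-0.1303, -0.1251)]
(485, 290) [(-0.1296, 0.1221)]
home wrist tab X [-0.05621325 -0.0561894  -0.01270515 -0.0127659 ] Y [-0.01005285  0.00849075  0.00897675 -0.01058595]
```

Call:
{"method": "apply_moves", "body": {"steps": [[[-0.1,-0.086,0],[0,0,0],0.5],[[-0.1,-0.086,0],[0,0,0],0.5],[[-0.1,-0.086,0],[0,0,0],0.5],[[0,0,0],[0,0,0],0.5],[[0,0,0],[0,0,0],0.5],[[0,0,0],[0,0,0],0.5],[[0,0,0],[0,0,0],0.5],[[0,0,0],[0,0,0],0.5]]}}

```text
clock: 11.12
eef_pos: [0.5134, 0.1206, 0.264]
tool_rot: [0.08, 0.997, 0.0, -0.0]
ft_force: [0.3, 0.1, 0.1]
grip_width: 0.0424
grasp_force: 0.0
```

```bash
python3 - <<'E'
from h import *
to([.5331,.1172,.26],2.981)
C,I,D=redgrip("wrist");cv2.imwrite("pics/w3.png",I[...,::-1])
p=bot.get_obs()["eef_pos"][:2]-F;print("tcp X,Y",p@ex,p@ey)
E
```

```text
t 11.12 pos [0.5134 0.1206 0.264 ] theta 2.9814 w 0.0424 gf 0.0 F [0.3 0.1 0.1] q [0.23 0.29 0.11 1.39 0.   0.39]
turn units [ 0.0001 -0.0002  0.0001] then shift units [-0.0998 -0.0012  0.02  ]
wrist [ 308  242   23  122 2477] X -0.1128..-0.0174 Y tip -0.0510 (-0.0586..-0.0435) all -0.0508 depth z [0.1421 0.1432 0.146 ]
wrist [290 348   8  37 223] X -0.0304..0.0016 Y tip -0.0703 (-0.0728..-0.0673) all -0.0704 depth z [0.1381 0.1496 0.1528]
tcp X,Y -0.11438022899220608 -0.05097695854680214
```

View pics/w3.png

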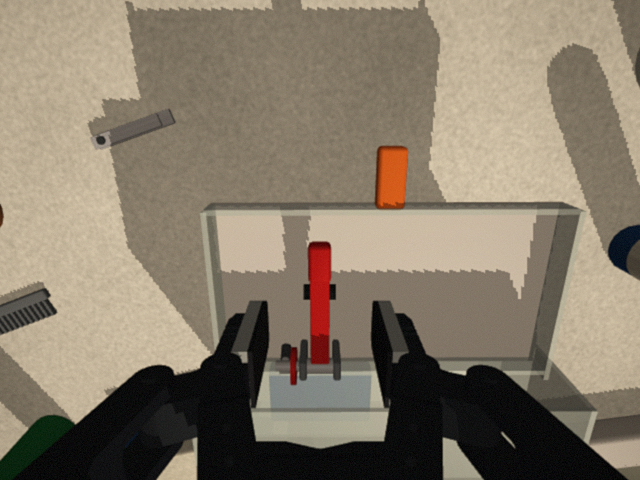

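The wrist view shows the red arm from its tip at (319,243) to the cheeks at (320,360), with the pad at row 292 and the tab at (392,178). This puts the grip centre at X -0.0985, Y -0.051 in the organizer frame and the hinge at X -0.0125.

Call:
{"method": "apply_moves", "body": {"steps": [[[-0.04,0,0.126],[0,0,0],0.5],[[-0.04,0,0.126],[0,0,0],0.5],[[0,0,0.126],[0,0,0],0.5],[[0,0,0.126],[0,0,0],0.5],[[0,0,0.126],[0,0,0],0.5],[[0,0,0],[0,0,0],0.5],[[0,0,0],[0,0,0],0.0],[[0,0,0],[0,0,0],0.0]]}}

```text
clock: 11.83
eef_pos: [0.5305, 0.1179, 0.1395]
tool_rot: [0.08, 0.997, 0.0, 0.001]
ft_force: [0.4, -0.5, -0.3]
grip_width: 0.0195
grasp_force: 0.0
```

Call:
{"method": "apply_moves", "body": {"steps": [[[0,0,0],[0,0,0],0.0],[[0,0,0],[0,0,0],0.0],[[0,0,0],[0,0,0],0.0],[[0,0,0],[0,0,0],0.0],[[-0.002,0,-0.043],[0,0,0],0.0],[[-0.0065,0,-0.0425],[0,0,0],0.0],[[-0.011,0,-0.0415],[0,0,0],0.0],[[-0.0145,0,-0.0405],[0,0,0],0.0]]}}

```text
clock: 12.5
eef_pos: [0.5359, 0.1166, 0.1708]
tool_rot: [0.08, 0.997, 0.0, -0.002]
ft_force: [3.5, 2.0, -10.6]
grip_width: 0.0148
grasp_force: 58.6
```

```bash
python3 - <<'E'
from h import *
X=-.0125-.086*np.cos(.4);p=F+X*ex-.051*ey
to([*p,.138+.086*np.sin(.4)],2.981)
E
```

```text
t 12.5 pos [0.5359 0.1166 0.1708] theta 2.9804 w 0.0148 gf 58.6 F [  3.5   2.  -10.6] q [ 0.21  0.38 -0.    1.19  0.    0.37]
turn units [ 0.0001 -0.001  -0.0002] then shift units [ 0.0003  0.0017 -0.0035]
```

Tracking well, so I'll continue the arc.

Call:
{"method": "apply_moves", "body": {"steps": [[[-0.0185,0,-0.0385],[0,0,0],0.0],[[-0.023,0,-0.0365],[0,0,0],0.0],[[-0.026,0,-0.034],[0,0,0],0.0],[[-0.029,0,-0.0315],[0,0,0],0.0],[[-0.0325,0,-0.0285],[0,0,0],0.0],[[-0.0355,0,-0.025],[0,0,0],0.0],[[-0.037,0,-0.0215],[0,0,0],0.0],[[-0.0395,0,-0.0175],[0,0,0],0.0]]}}

```text
clock: 13.17
eef_pos: [0.5822, 0.1094, 0.2187]
tool_rot: [0.08, 0.997, 0.001, -0.003]
ft_force: [-3.4, 2.6, -3.0]
grip_width: 0.0148
grasp_force: 58.5
```

Call:
{"method": "apply_moves", "body": {"steps": [[[-0.041,0,-0.0135],[0,0,0],0.0],[[-0.0415,0,-0.0095],[0,0,0],0.0],[[-0.0425,0,-0.005],[0,0,0],0.0],[[-0.043,0,-0.001],[0,0,0],0.0],[[0,0,0],[0,0,0],0.0],[[0,0,0],[0,0,0],0.0],[[0,0,0],[0,0,0],0.0],[[0,0,0],[0,0,0],0.0]]}}

```text
clock: 13.83
eef_pos: [0.6169, 0.1039, 0.2251]
tool_rot: [0.08, 0.997, 0.001, 0.0]
ft_force: [-2.0, 4.6, -0.0]
grip_width: 0.0145
grasp_force: 58.9
```

```bash
python3 - <<'E'
from h import *
X=-.0125-.086*np.cos(1.6);p=F+X*ex-.051*ey
to([*p,.138+.086*np.sin(1.6)],2.981)
E
```

```text
t 13.83 pos [0.6169 0.1039 0.2251] theta 2.9807 w 0.0145 gf 58.9 F [-2.   4.6 -0. ] q [0.17 0.5  0.33 1.4  0.   0.33]
turn units [ 0.0005  0.0001 -0.0001] then shift units [ 0.0018 -0.0005  0.0057]
```

Call:
{"method": "apply_moves", "body": {"steps": [[[0,0,0],[0,0,0],0.5],[[0,0,0],[0,0,0],0.5],[[0,0,0],[0,0,0],0.5],[[0,0,0],[0,0,0],0.5],[[0,0,-0.15],[0,0,0],0.5],[[0,0,-0.15],[0,0,0],0.5],[[0,0,-0.1],[0,0,0],0.5],[[0.1,0,0],[0,0,0],0.5]]}}

```text
clock: 14.5
eef_pos: [0.6021, 0.1057, 0.309]
tool_rot: [0.082, 0.997, 0.001, 0.006]
ft_force: [-0.2, 1.1, 0.6]
grip_width: 0.0426
grasp_force: 0.0
```

```bash
python3 - <<'E'
from h import *
C,I,D=snap("scene");P=cloud(C,D);hsv=cv2.cvtColor(I,cv2.COLOR_RGB2HSV).astype(int)
m=((hsv[...,0]<6)|(hsv[...,0]>174))&(hsv[...,1]>130)&(hsv[...,2]>50)&(P[...,2]>.13)&(np.linalg.norm(P[...,:2]-[.59,.11],axis=-1)<.08)
q=P[m];print(m.sum(),"red z",q[:,2].min(),q[:,2].max())
for z in (.16,.19,.22):
    s=q[abs(q[:,2]-z)<.015];print(z,len(s),np.mean((s[:,:2]-F)@ex) if len(s) else None)
to([.4686,-.311,.25],1.481)
E
```

```text
108 red z 0.1792182629862675 0.24599435341941978
0.16 0 None
0.19 35 0.01005642180438912
0.22 38 0.013667136848849215
t 14.55 pos [0.5962 0.1065 0.3071] theta 2.9798 w 0.0424 gf 0.0 F [-4.2 -0.2 -1.7] q [0.18 0.45 0.45 1.57 0.   0.34]
turn units [1.100e-03 4.000e-04 4.771e-01] then shift units [-2.1362 -0.4484  0.2857]
```

Call:
{"method": "apply_moves", "body": {"steps": [[[0,0,0],[0,0,0.0367],0.6],[[0,0,0],[0,0,0.0367],0.6],[[0,0,0],[0,0,0.0367],0.6],[[0,0,0],[0,0,0.0367],0.6],[[0,0,0],[0,0,0.0367],0.6],[[0,0,0],[0,0,0.0367],0.6],[[0,0,0],[0,0,0.0367],0.6],[[0,0,0],[0,0,0.0367],0.6]]}}

```text
clock: 15.22
eef_pos: [0.5976, 0.1059, 0.3037]
tool_rot: [0.518, 0.855, -0.0, -0.0]
ft_force: [1.5, -0.4, 0.3]
grip_width: 0.0511
grasp_force: 0.0
```

Call:
{"method": "apply_moves", "body": {"steps": [[[0,0,0],[0,0,0.0367],0.6],[[0,0,0],[0,0,0.0367],0.6],[[0,0,0],[0,0,0.0367],0.6],[[0,0,0],[0,0,0.0367],0.6],[[0,0,0],[0,0,0.0367],0.6],[[-0.178,-0.037,0],[0,0,0],0.6],[[-0.178,-0.037,0],[0,0,0],0.6],[[-0.178,-0.037,0],[0,0,0],0.6]]}}

```text
clock: 15.88
eef_pos: [0.5654, 0.001, 0.3033]
tool_rot: [0.737, 0.675, -0.001, -0.0]
ft_force: [0.9, -0.9, -0.0]
grip_width: 0.051
grasp_force: 0.0
```

Call:
{"method": "apply_moves", "body": {"steps": [[[-0.178,-0.037,0.03],[0,0,0],0.6],[[-0.178,-0.037,0.03],[0,0,0],0.6],[[-0.178,-0.037,0.03],[0,0,0],0.6],[[-0.178,-0.037,0.03],[0,0,0],0.6],[[-0.178,-0.037,0.03],[0,0,0],0.6],[[-0.178,-0.037,0.03],[0,0,0],0.6],[[-0.178,-0.037,0.03],[0,0,0],0.6],[[-0.178,-0.037,0.03],[0,0,0],0.6]]}}

```text
clock: 16.55
eef_pos: [0.4804, -0.2784, 0.2556]
tool_rot: [0.738, 0.675, -0.0, 0.0]
ft_force: [0.2, -0.3, -0.1]
grip_width: 0.0515
grasp_force: 0.0
```

Call:
{"method": "apply_moves", "body": {"steps": [[[-0.178,-0.037,0.03],[0,0,0],0.6],[[0,0,0],[0,0,0],0.6],[[0,0,0],[0,0,0],0.6],[[0,0,0],[0,0,0],0.6],[[0,0,0],[0,0,0],0.6],[[0,0,0],[0,0,0],0.6],[[0,0,0],[0,0,0],0.6],[[0,0,0],[0,0,0],0.6]]}}

```text
clock: 17.22
eef_pos: [0.4714, -0.3103, 0.2502]
tool_rot: [0.737, 0.675, 0.0, 0.0]
ft_force: [-0.2, 0.6, 0.3]
grip_width: 0.0513
grasp_force: 0.0
```

```bash
python3 - <<'E'
from h import *
to([.4686,-.311,.018],1.481)
C,I,D=snap("wrist");cv2.imwrite("pics/w4.png",I[...,::-1])
hsv=cv2.cvtColor(I,cv2.COLOR_RGB2HSV);m=((hsv[...,0]<22)&(hsv[...,1]>120)&(hsv[...,2]>50)).astype(np.uint8)
n,L,st,ce=cv2.connectedComponentsWithStats(m)
for k in range(1,n):
    if st[k,4]>500:
        v,u=np.nonzero(L==k);r=cv2.minAreaRect(np.stack([u,v],1).astype(np.float32));print(st[k],[np.round(onplane(C,*p,.014)[:2],4) for p in cv2.boxPoints(r)])
E
```

```text
t 17.22 pos [ 0.4714 -0.3103  0.2502] theta 1.4831 w 0.0513 gf 0.0 F [-0.2  0.6  0.3] q [-0.58  0.37  0.19  1.39  0.    1.08]
turn units [0.0001 0.     0.0007] then shift units [-0.0048 -0.0138  1.161 ]
[ 282   81   67  208 5286] [array([ 0.4249, -0.4006]), array([ 0.4484, -0.2038]), array([ 0.5052, -0.2088]), array([ 0.4927, -0.4066])]
[   49   106   135   249 10343] [array([ 0.1378, -0.4402]), array([ 0.2883, -0.2001]), array([ 0.3673, -0.2318]), array([ 0.2322, -0.4869])]
```

View pics/w4.png

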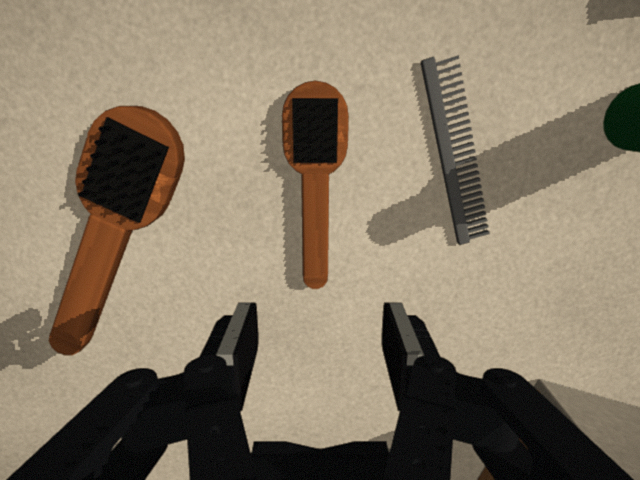

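The wrist view shows the small brush upright in the image, with its head at (316,130), handle at u=315 and tail end at (315,287). The comb is clear at (455,150).

```bash
python3 - <<'E'
from h import *
C=cal("wrist")
for u,v,z in ((315,283,.014),(314.5,230,.014),(314.5,185,.014),(316,127,.014),(316,82,.014),(315,289,.012)): print(u,v,np.round(onplane(C,u,v,z),4))
E
```

```text
315 283 [ 0.4592 -0.3981  0.014 ]
314.5 230 [ 0.4639 -0.3411  0.014 ]
314.5 185 [ 0.468  -0.2968  0.014 ]
316 127 [ 0.4741 -0.2446  0.014 ]
316 82 [ 0.4775 -0.2073  0.014 ]
315 289 [ 0.4584 -0.4059  0.012 ]
```

Call:
{"method": "apply_moves", "body": {"steps": [[[0,-0.022,0.17],[0,0,0],0.6],[[0,0,0.17],[0,0,0],0.6],[[0,0,0.17],[0,0,0],0.6],[[0,0,0.17],[0,0,0],0.6],[[0,0,0.17],[0,0,0],0.6],[[0,0,0.17],[0,0,0],0.6],[[0,0,0.07],[0,0,0],0.6],[[0,0,0.065],[0,0,0],0.6]]}}

```text
clock: 17.93
eef_pos: [0.4652, -0.3094, 0.0164]
tool_rot: [0.738, 0.675, -0.001, -0.002]
ft_force: [-0.4, -0.4, 0.3]
grip_width: 0.0512
grasp_force: 0.0
```

Call:
{"method": "apply_moves", "body": {"steps": [[[0,0,0],[0,0,0],0.6],[[0,0,0],[0,0,0],0.0],[[0,0,0],[0,0,0],0.0],[[0,0,0],[0,0,0],0.0],[[0,0,0],[0,0,0],0.0],[[0,0,0],[0,0,0],0.0],[[0,0,0],[0,0,0],0.0],[[0,0,0],[0,0,0],0.0]]}}

```text
clock: 18.6
eef_pos: [0.4675, -0.3114, 0.0203]
tool_rot: [0.738, 0.675, 0.0, 0.001]
ft_force: [0.5, -0.1, 6.0]
grip_width: 0.0239
grasp_force: 62.8
```

```bash
python3 - <<'E'
from h import *
to([.467,-.31,.018],1.481)
E
```

```text
t 18.6 pos [ 0.4675 -0.3114  0.0203] theta 1.4813 w 0.0239 gf 62.8 F [ 0.5 -0.1  6. ] q [-0.59  0.56 -0.16  0.85  0.    1.07]
turn units [0.0008 0.0003 0.0001] then shift units [ 0.0066 -0.0031  0.0115]
```

Call:
{"method": "apply_moves", "body": {"steps": [[[0,0,-0.05],[0,0,0],0.0],[[0,0,-0.1],[0,0,0],0.0],[[0,0,-0.2],[0,0,0],0.0],[[0,0,-0.2],[0,0,0],0.0],[[0,0,-0.2],[0,0,0],0.0],[[0,0,-0.2],[0,0,0],0.0],[[0,0,-0.2],[0,0,0],0.0],[[0,0,-0.2],[0,0,0],0.0]]}}

```text
clock: 19.27
eef_pos: [0.4655, -0.3103, 0.2911]
tool_rot: [0.738, 0.675, -0.0, -0.001]
ft_force: [0.5, -1.1, -1.9]
grip_width: 0.0241
grasp_force: 61.9
```

Call:
{"method": "apply_moves", "body": {"steps": [[[0,0,0],[0,0,0.0115],0.0],[[0,0,0],[0,0,0.0115],0.0],[[0,0,0],[0,0,0],0.0],[[0,0,0],[0,0,0],0.0],[[0,0,0],[0,0,0],0.0],[[0,0,0],[0,0,0],0.0],[[0,0,0],[0,0,0],0.0],[[0,0,0],[0,0,0],0.0]]}}

```text
clock: 19.93
eef_pos: [0.4663, -0.3107, 0.2884]
tool_rot: [0.762, 0.648, -0.0, -0.001]
ft_force: [0.7, 0.2, -1.2]
grip_width: 0.0241
grasp_force: 62.0
```

```bash
python3 - <<'E'
from h import *
to([*(F-.07*ex+.007*ey),.29],1.41)
E
```

```text
t 19.93 pos [ 0.4663 -0.3107  0.2884] theta 1.4092 w 0.0241 gf 62.0 F [ 0.7  0.2 -1.2] q [-0.59  0.35  0.26  1.48  0.    1.14]
turn units [-0.0004 -0.0002 -0.0003] then shift units [ 2.4565  0.1096 -0.0081]
```

Call:
{"method": "apply_moves", "body": {"steps": [[[0.1,0.007,0],[0,0,0],0.0],[[0.16,0.007,0],[0,0,0],0.0],[[0.16,0.007,0],[0,0,0],0.0],[[0.16,0.007,0],[0,0,0],0.0],[[0.16,0.007,0],[0,0,0],0.0],[[0.16,0.007,0],[0,0,0],0.0],[[0.16,0.007,0],[0,0,0],0.0],[[0.16,0.007,0],[0,0,0],0.0]]}}

```text
clock: 20.6
eef_pos: [0.5169, -0.0703, 0.2889]
tool_rot: [0.762, 0.648, -0.0, -0.0]
ft_force: [0.2, -0.2, -1.4]
grip_width: 0.0249
grasp_force: 61.9
```

Call:
{"method": "apply_moves", "body": {"steps": [[[0.16,0.007,0],[0,0,0],0.0],[[0.16,0.007,0],[0,0,0],0.0],[[0.16,0.007,0],[0,0,0],0.0],[[0.16,0.007,0],[0,0,0],0.0],[[0.16,0.007,0],[0,0,0],0.0],[[0.16,0.007,0],[0,0,0],0.0],[[0.16,0.007,0],[0,0,0],0.0],[[0.11,0.005,0],[0,0,0],0.0]]}}

```text
clock: 21.27
eef_pos: [0.5672, 0.1721, 0.2885]
tool_rot: [0.761, 0.648, 0.0, -0.001]
ft_force: [1.1, -0.6, -1.9]
grip_width: 0.0248
grasp_force: 61.9
```

Call:
{"method": "apply_moves", "body": {"steps": [[[0,0,0],[0,0,0],0.0],[[0,0,0],[0,0,0],0.0],[[0,0,0],[0,0,0],0.0],[[0,0,0],[0,0,0],0.0],[[0,0,0],[0,0,0],0.0],[[0,0,0],[0,0,0],0.0],[[0,0,0],[0,0,0],0.0],[[0,0,0],[0,0,0],0.0]]}}

```text
clock: 21.93
eef_pos: [0.5672, 0.1686, 0.2892]
tool_rot: [0.762, 0.647, 0.0, -0.0]
ft_force: [-0.4, -0.3, -1.1]
grip_width: 0.0244
grasp_force: 61.9
```

```bash
python3 - <<'E'
from h import *
to([*(F-.07*ex+.007*ey),.29],1.41)
C,I,D=snap("wrist");cv2.imwrite("pics/w5.png",I[...,::-1])
C,I,D=snap("scene");cv2.imwrite("pics/s5.png",I[...,::-1])
E
```

```text
t 21.93 pos [0.5672 0.1686 0.2892] theta 1.4081 w 0.0244 gf 61.9 F [-0.4 -0.3 -1.1] q [0.29 0.42 0.36 1.51 0.   2.02]
turn units [-0.     -0.0001 -0.0006] then shift units [ 0.0101 -0.0043 -0.0042]
```

View pics/s5.png

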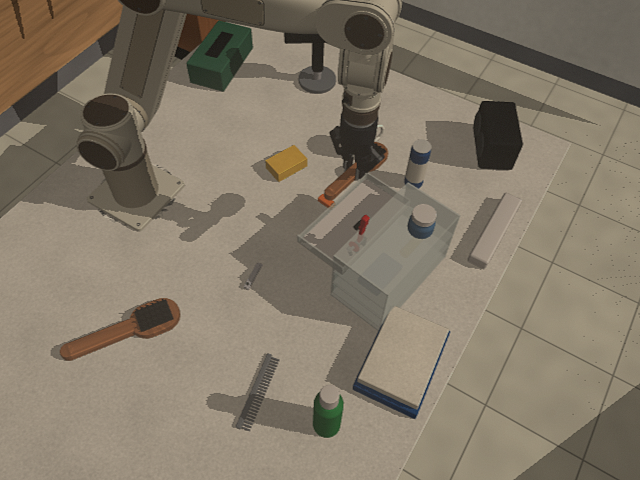

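The scene view shows the brush held level above the open tier at (355,175), with the red arm standing upright at (362,225). I'll lower the brush.

Call:
{"method": "apply_moves", "body": {"steps": [[[0.01,-0.004,0.15],[0,0,0],0.0],[[0,0,0.15],[0,0,0],0.0],[[0,0,0.15],[0,0,0],0.0],[[0,0,0.13],[0,0,0],0.0],[[0,0,0.08],[0,0,0],0.0],[[0,0,0.04],[0,0,0],0.0],[[0,0,0.04],[0,0,0],0.0],[[0,0,0],[0,0,0],0.0]]}}

```text
clock: 22.7
eef_pos: [0.5662, 0.1712, 0.1399]
tool_rot: [0.762, 0.648, -0.001, -0.001]
ft_force: [-0.0, -0.0, -1.4]
grip_width: 0.0245
grasp_force: 61.9
```

Call:
{"method": "apply_moves", "body": {"steps": [[[0,0,0.012],[0,0,0],0.0],[[0,0,0.012],[0,0,0],0.0],[[0,0,0.012],[0,0,0],0.0],[[0,0,0],[0,0,0],0.0],[[0,0,0],[0,0,0],0.0],[[0,0,0],[0,0,0],0.0],[[0,0,0],[0,0,0],0.0],[[0,0,0],[0,0,0],0.0]]}}

```text
clock: 23.37
eef_pos: [0.5667, 0.1714, 0.134]
tool_rot: [0.762, 0.648, 0.0, -0.0]
ft_force: [0.1, -1.4, -2.3]
grip_width: 0.0245
grasp_force: 61.9
```

Call:
{"method": "apply_moves", "body": {"steps": [[[0,0,0.006],[0,0,0],0.0],[[0,0,0.006],[0,0,0],0.0],[[0,0,0.004],[0,0,0],0.0],[[0,0,0],[0,0,0],0.0],[[0,0,0],[0,0,0],0.0],[[0,0,0],[0,0,0],0.0],[[0,0,0],[0,0,0],0.0],[[0,0,0],[0,0,0],0.0]]}}

```text
clock: 24.03
eef_pos: [0.5668, 0.1714, 0.1323]
tool_rot: [0.762, 0.648, 0.001, 0.0]
ft_force: [-3.6, -0.0, 7.5]
grip_width: 0.0245
grasp_force: 62.9
```

Call:
{"method": "apply_moves", "body": {"steps": [[[0,0,0],[0,0,0],0.5],[[0,0,0],[0,0,0],0.5],[[0,0,0],[0,0,0],0.5],[[0,0,0],[0,0,0],0.5],[[0,0,-0.05],[0,0,0],0.5],[[0,0,-0.15],[0,0,0],0.5],[[0,0,-0.2],[0,0,0],0.5],[[0,0,-0.2],[0,0,0],0.5]]}}

```text
clock: 24.7
eef_pos: [0.5658, 0.1711, 0.2514]
tool_rot: [0.762, 0.648, -0.001, -0.001]
ft_force: [0.8, -0.3, 0.8]
grip_width: 0.0426
grasp_force: 0.0
```

Call:
{"method": "apply_moves", "body": {"steps": [[[0,0,-0.2],[0,0,0],0.5],[[0,0,-0.1],[0,0,0],0.5],[[0,0,0],[0,0,0],0.5],[[0,0,0],[0,0,0],0.5],[[0,0,0],[0,0,0],0.5],[[0,0,0],[0,0,0],0.5],[[0,0,0],[0,0,0],0.5],[[0,0,0],[0,0,0],0.5]]}}

```text
clock: 25.37
eef_pos: [0.5661, 0.1711, 0.309]
tool_rot: [0.762, 0.648, -0.001, -0.001]
ft_force: [0.1, 0.2, -0.4]
grip_width: 0.0429
grasp_force: 0.0
```

Call:
{"method": "apply_moves", "body": {"steps": [[[0,0,0],[0,0,-0.0385],0.5],[[0,0,0],[0,0,-0.0385],0.5],[[0,0,0],[0,0,-0.0385],0.5],[[0,0,0],[0,0,-0.0385],0.5],[[0,0,0],[0,0,-0.0385],0.5],[[0,0,0],[0,0,-0.0385],0.5],[[0,0,0],[0,0,-0.0385],0.5],[[0,0,0],[0,0,-0.0385],0.5]]}}

```text
clock: 26.03
eef_pos: [0.5664, 0.1712, 0.3097]
tool_rot: [0.37, 0.929, -0.0, -0.001]
ft_force: [-0.2, -0.3, -0.1]
grip_width: 0.0427
grasp_force: 0.0
```

Call:
{"method": "apply_moves", "body": {"steps": [[[0,0,0],[0,0,-0.0385],0.5],[[0,0,0],[0,0,-0.0385],0.5],[[0,0,0],[0,0,-0.0385],0.5],[[0,0,0],[0,0,-0.0385],0.5],[[0,0,0],[0,0,-0.0385],0.5],[[0,0,0],[0,0,0],0.5],[[0,0,0],[0,0,0],0.5],[[0,0,0],[0,0,0],0.5]]}}

```text
clock: 26.7
eef_pos: [0.5665, 0.1713, 0.3101]
tool_rot: [0.081, 0.997, -0.0, -0.001]
ft_force: [0.2, 0.0, -0.4]
grip_width: 0.0426
grasp_force: 0.0
```

```bash
python3 - <<'E'
from h import *
to([*(F-.006*ex-.051*ey),.29],2.981)
C,I,D=snap("wrist");cv2.imwrite("pics/w6.png",I[...,::-1])
C,I,D=snap("top");P=cloud(C,D);hsv=cv2.cvtColor(I,cv2.COLOR_RGB2HSV).astype(int)
# raised arm via scene
C,I,D=snap("scene");P=cloud(C,D);hsv=cv2.cvtColor(I,cv2.COLOR_RGB2HSV).astype(int)
m=((hsv[...,0]<6)|(hsv[...,0]>174))&(hsv[...,1]>130)&(hsv[...,2]>50)&(P[...,2]>.13)&(np.linalg.norm(P[...,:2]-[.59,.11],axis=-1)<.08)
q=P[m];print(m.sum(),"red z",q[:,2].min(),q[:,2].max());s=q[q[:,2]>.205];r=s[:,:2]-F
print("top block X",(r@ex).min(),(r@ex).max(),"Y",(r@ey).min(),(r@ey).max())
E
```

```text
t 26.7 pos [0.5665 0.1713 0.3101] theta 2.979 w 0.0426 gf 0.0 F [ 0.2  0.  -0.4] q [0.29 0.42 0.42 1.57 0.   0.46]
turn units [-0.     -0.0003 -0.0007] then shift units [-0.3208 -0.293   0.1007]
110 red z 0.17891816467378954 0.2435103675533104
top block X 0.005597329904127742 0.020495721516795854 Y -0.060132818326889714 -0.043248017760251146
```

View pics/w6.png

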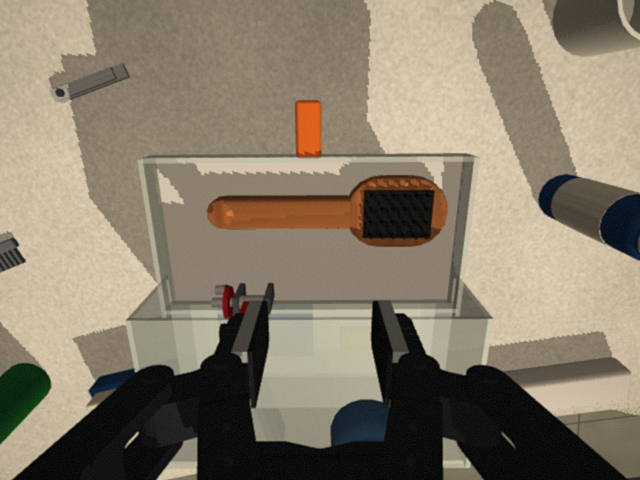

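The wrist view shows the brush flat in the tier, with its tail at (208,212) and head at (400,210). It lies parallel to the front wall, and the hold-down hinge is at (230,298).

```bash
python3 - <<'E'
from h import *
C=cal("wrist")
for n,u,v,z in (("tail",208,213,.124),("hd",447,210,.124),("handle mid",280,213,.128),("headmid",400,211,.126),("front wall",308,157,.13),("rear",308,302,.13)):
    q=onplane(C,u,v,z)[:2]-F;print(n,round(float(q@ex),4),round(float(q@ey),4))
E
```

```text
tail -0.0693 -0.0849
hd -0.0719 0.1136
handle mid -0.0704 -0.0246
headmid -0.0716 0.0742
front wall -0.116 -0.0011
rear 0.0104 -0.0023
```

```bash
python3 - <<'E'
from h import *
I=cv2.imread("pics/w6.png")[...,::-1].copy();C=cal("wrist");hsv=cv2.cvtColor(I,cv2.COLOR_RGB2HSV)
m=((hsv[...,0]<20)&(hsv[...,1]>150)&(hsv[...,2]>60));m[162:]=0;m[:,:285]=0;m[:,335:]=0
v,u=np.nonzero(m);Q=np.array([onplane(C,a,b,.127)[:2]-F for a,b in zip(u,v)]);X,Y=Q@ex,Q@ey
print("tab X",X.min(),X.max(),"Y",Y.min(),Y.max(),u.min(),u.max(),v.min(),v.max())
m=((hsv[...,0]<22)&(hsv[...,1]>110)&(hsv[...,2]>40));m[:165]=0;m[255:]=0;m[:,:200]=0
for u0 in (215,240,280,320,345,400):
    v=np.nonzero(m[:,u0])[0];print(u0,v.min(),v.max(),[round(float((onplane(C,u0,w,.121)[:2]-F)@ex),4) for w in (v.min(),v.max())])
E
```

```text
tab X -0.15776457570218952 -0.1163947741747409 Y -0.010715606276544387 0.008225628613984305 295 320 100 156
215 200 226 [-0.0797, -0.0571]
240 196 228 [-0.083, -0.0553]
280 196 228 [-0.083, -0.0553]
320 196 228 [-0.0831, -0.0553]
345 196 228 [-0.0831, -0.0553]
400 176 245 [-0.0996, -0.0399]
```

The tier slid in about 18 mm during the arm swing, so the brush sits about 17 mm forward of tier_bed. I'll regrasp it and move it 17 mm toward the rear.

Call:
{"method": "apply_moves", "body": {"steps": [[[0,0,0],[0,0,0.0385],0.5],[[0,0,0],[0,0,0.0385],0.5],[[0,0,0],[0,0,0.0385],0.5],[[0,0,0],[0,0,0.0385],0.5],[[0,0,0],[0,0,0.0385],0.5],[[0,0,0],[0,0,0.0385],0.5],[[0,0,0],[0,0,0.0385],0.5],[[0,0,0],[0,0,0.0385],0.5]]}}

```text
clock: 27.52
eef_pos: [0.5667, 0.1713, 0.3106]
tool_rot: [0.537, 0.843, 0.0, -0.0]
ft_force: [0.3, -0.4, 0.4]
grip_width: 0.0427
grasp_force: 0.0
```

Call:
{"method": "apply_moves", "body": {"steps": [[[0,0,0],[0,0,0.0385],0.5],[[0,0,0],[0,0,0.0385],0.5],[[0,0,0],[0,0,0.0385],0.5],[[0,0,0],[0,0,0.0385],0.5],[[0,0,0],[0,0,0.0385],0.5],[[0,0,0],[0,0,0],0.5],[[0,0,0],[0,0,0],0.5],[[0,0,0],[0,0,0],0.5]]}}

```text
clock: 28.18
eef_pos: [0.5667, 0.1713, 0.3106]
tool_rot: [0.761, 0.648, -0.0, -0.0]
ft_force: [-0.6, -0.3, -0.2]
grip_width: 0.0426
grasp_force: 0.0
```

```bash
python3 - <<'E'
from h import *
to([*(F-.0695*ex+.0075*ey),.1335],1.41)
E
```

```text
t 28.18 pos [0.5667 0.1713 0.3106] theta 1.4112 w 0.0426 gf 0.0 F [-0.6 -0.3 -0.2] q [0.29 0.42 0.42 1.57 0.   2.02]
turn units [-0.0001 -0.0001  0.0004] then shift units [-5.000e-04  2.800e-03  8.853e-01]
```

Call:
{"method": "apply_moves", "body": {"steps": [[[0,0.003,0.15],[0,0,0],0.5],[[0,0,0.15],[0,0,0],0.5],[[0,0,0.15],[0,0,0],0.5],[[0,0,0.15],[0,0,0],0.5],[[0,0,0.15],[0,0,0],0.5],[[0,0,0.1],[0,0,0],0.5],[[0,0,0.03],[0,0,0],0.5],[[0,0,0],[0,0,0],0.5]]}}

```text
clock: 28.85
eef_pos: [0.5658, 0.1709, 0.1325]
tool_rot: [0.762, 0.648, -0.002, -0.001]
ft_force: [-0.0, 0.4, 0.0]
grip_width: 0.0426
grasp_force: 0.0
```

Call:
{"method": "apply_moves", "body": {"steps": [[[0,0,0],[0,0,0],0.0],[[0,0,0],[0,0,0],0.0],[[0,0,0],[0,0,0],0.0],[[0,0,0],[0,0,0],0.0],[[0,0,0],[0,0,0],0.0],[[0,0,-0.01],[0,0,0],0.0],[[0,0,-0.01],[0,0,0],0.0],[[0,0,0],[0,0,0],0.0]]}}

```text
clock: 29.52
eef_pos: [0.5671, 0.1713, 0.1387]
tool_rot: [0.762, 0.648, -0.0, -0.0]
ft_force: [0.5, -0.1, -0.7]
grip_width: 0.0244
grasp_force: 60.9
```

Call:
{"method": "apply_moves", "body": {"steps": [[[0,0.021,0],[0,0,0],0.0],[[0,0.021,0],[0,0,0],0.0],[[0,0.021,0],[0,0,0],0.0],[[0,0.021,0],[0,0,0],0.0],[[0,0,0],[0,0,0],0.0],[[0,0,0],[0,0,0],0.0],[[0,0,0],[0,0,0],0.0],[[0,0,0],[0,0,0],0.0]]}}

```text
clock: 30.18
eef_pos: [0.5836, 0.1686, 0.1384]
tool_rot: [0.762, 0.648, -0.0, -0.0]
ft_force: [0.6, -0.4, -1.2]
grip_width: 0.0241
grasp_force: 60.9
```

```bash
python3 - <<'E'
from h import *
to([*(F-.0525*ex+.0075*ey),.1323],1.41)
E
```

```text
t 30.18 pos [0.5836 0.1686 0.1384] theta 1.4091 w 0.0241 gf 60.9 F [ 0.6 -0.4 -1.2] q [0.28 0.52 0.12 1.18 0.   2.01]
turn units [-0.0002 -0.     -0.0003] then shift units [-0.0003  0.0021  0.0307]
```

Call:
{"method": "apply_moves", "body": {"steps": [[[0,0,0.01],[0,0,0],0.0],[[0,0,0.007],[0,0,0],0.0],[[0,0,0.004],[0,0,0],0.0],[[0,0,0.003],[0,0,0],0.0],[[0,0,0],[0,0,0],0.0],[[0,0,0],[0,0,0],0.0],[[0,0,0],[0,0,0],0.0],[[0,0,0],[0,0,0],0.0]]}}

```text
clock: 30.85
eef_pos: [0.5839, 0.1687, 0.1364]
tool_rot: [0.762, 0.648, 0.001, 0.0]
ft_force: [-5.3, -1.7, 10.9]
grip_width: 0.0243
grasp_force: 62.2
```

Call:
{"method": "apply_moves", "body": {"steps": [[[0,0,0],[0,0,0],0.5],[[0,0,0],[0,0,0],0.5],[[0,0,0],[0,0,0],0.5],[[0,0,0],[0,0,0],0.5],[[0,0,-0.05],[0,0,0],0.5],[[0,0,-0.15],[0,0,0],0.5],[[0,0,-0.2],[0,0,0],0.5],[[0,0,-0.2],[0,0,0],0.5]]}}

```text
clock: 31.52
eef_pos: [0.5833, 0.1684, 0.2545]
tool_rot: [0.762, 0.648, -0.001, -0.0]
ft_force: [1.0, 0.5, 1.3]
grip_width: 0.0426
grasp_force: 0.0
```

Call:
{"method": "apply_moves", "body": {"steps": [[[0,0,-0.2],[0,0,0],0.5],[[0,0,-0.1],[0,0,0],0.5],[[0,0,0],[0,0,-0.0385],0.5],[[0,0,0],[0,0,-0.0385],0.5],[[0,0,0],[0,0,-0.0385],0.5],[[0,0,0],[0,0,-0.0385],0.5],[[0,0,0],[0,0,-0.0385],0.5],[[0,0,0],[0,0,-0.0385],0.5]]}}

```text
clock: 32.18
eef_pos: [0.5843, 0.1686, 0.3143]
tool_rot: [0.48, 0.877, 0.001, 0.0]
ft_force: [-0.3, -0.6, -0.4]
grip_width: 0.0426
grasp_force: 0.0
```

Call:
{"method": "apply_moves", "body": {"steps": [[[0,0,0],[0,0,-0.0385],0.5],[[0,0,0],[0,0,-0.0385],0.5],[[0,0,0],[0,0,-0.0385],0.5],[[0,0,0],[0,0,-0.0385],0.5],[[0,0,0],[0,0,-0.0385],0.5],[[0,0,0],[0,0,-0.0385],0.5],[[0,0,0],[0,0,-0.0385],0.5],[[0,0,0],[0,0,0],0.5]]}}

```text
clock: 32.85
eef_pos: [0.5842, 0.1686, 0.3142]
tool_rot: [0.079, 0.997, 0.0, 0.001]
ft_force: [0.2, -0.7, -0.6]
grip_width: 0.0429
grasp_force: 0.0
```

```bash
cat >> h.py <<'E'
def check(name):
    C,I,D=snap("wrist");cv2.imwrite(name,I[...,::-1]);hsv=cv2.cvtColor(I,cv2.COLOR_RGB2HSV)
    m=((hsv[...,0]<22)&(hsv[...,1]>110)&(hsv[...,2]>40)).astype(np.uint8);m[300:]=0
    n,L,st,ce=cv2.connectedComponentsWithStats(m)
    for k in range(1,n):
        if st[k,4]<300: continue
        v,u=np.nonzero(L==k);q=lambda a,b,z:np.array([(onplane(C,a,b,z)[:2]-F)@ex,(onplane(C,a,b,z)[:2]-F)@ey])
        big=st[k,2]>120
        Q=np.array([q(a,b,.121 if big else .127) for a,b in zip(u,v)])
        print(st[k],"X %.4f..%.4f Y %.4f..%.4f"%(*Q.min(0)[:1],*Q.max(0)[:1],Q[:,1].min(),Q[:,1].max()))
        if big:
            for y in (-.07,-.03,.0):
                s=Q[abs(Q[:,1]-y)<.003];print("  handle at Y",y,"X",s[:,0].min().round(4),s[:,0].max().round(4))
E
python3 - <<'E'
from h import *
to([*(F+.008*ex-.051*ey),.31],2.981)
check("pics/w7.png")
E
```

```text
t 32.85 pos [0.5842 0.1686 0.3142] theta 2.9833 w 0.0429 gf 0.0 F [ 0.2 -0.7 -0.6] q [0.28 0.45 0.48 1.6  0.   0.44]
turn units [0.0002 0.0003 0.0007] then shift units [-0.3013 -0.2936  0.0212]
[ 295   74   27   59 1542] X -0.1579..-0.1162 Y -0.0109..0.0090
[ 208  173  238   71 7140] X -0.0836..-0.0224 Y -0.0868..0.1146
  handle at Y -0.07 X -0.0656 -0.0385
  handle at Y -0.03 X -0.0657 -0.0386
  handle at Y 0.0 X -0.0658 -0.0387
```

Call:
{"method": "apply_moves", "body": {"steps": [[[-0.04,-0.098,-0.03],[0,0,0],0.5],[[-0.04,-0.098,-0.03],[0,0,0],0.5],[[-0.04,-0.098,-0.03],[0,0,0],0.5],[[0,0,0],[0,0,0],0.5],[[0,0,0],[0,0,0],0.5],[[0,0,0],[0,0,0],0.5],[[0,0,0],[0,0,0],0.5],[[0,0,0],[0,0,0],0.5]]}}

```text
clock: 33.57
eef_pos: [0.5979, 0.1075, 0.3314]
tool_rot: [0.08, 0.997, 0.0, -0.0]
ft_force: [-0.0, 0.7, 0.4]
grip_width: 0.0425
grasp_force: 0.0
```

```bash
python3 - <<'E'
from h import *
to([*(F+.0123*ex-.051*ey),.224],2.981)
C,I,D=snap("wrist");cv2.imwrite("pics/w8.png",I[...,::-1]);P=cloud(C,D);hsv=cv2.cvtColor(I,cv2.COLOR_RGB2HSV).astype(int)
m=((hsv[...,0]<6)|(hsv[...,0]>174))&(hsv[...,1]>130)&(hsv[...,2]>50)
n,L,st,ce=cv2.connectedComponentsWithStats(m.astype(np.uint8))
for k in range(1,n):
    if st[k,4]<30: continue
    q=P[L==k];r=q[:,:2]-F;X,Y=r@ex,r@ey;print(st[k])
    for a,b in ((.13,.15),(.15,.17),(.17,.19),(.19,.21),(.21,.233),(.233,.26)):
        s=(q[:,2]>a)&(q[:,2]<b)
        if s.sum()>5: print("  z %.3f-%.3f n %d X %.4f..%.4f Y %.4f..%.4f"%(a,b,s.sum(),X[s].min(),X[s].max(),Y[s].min(),Y[s].max()))
# roof edge by depth
r=P[...,:2]-F;X,Y=r@ex,r@ey
s=(abs(P[...,2]-.178)<.003)&(D>.1)&(abs(Y)<.12);print("roof",s.sum(),np.percentile(X[s],[0.5,2,5]))
E
```

```text
t 33.57 pos [0.5979 0.1075 0.3314] theta 2.982 w 0.0425 gf 0.0 F [-0.   0.7  0.4] q [0.18 0.46 0.53 1.64 0.   0.34]
turn units [ 0.0001 -0.0003  0.0003] then shift units [-0.2066 -0.0032  0.537 ]
[293 233   6  25 137]
  z 0.130-0.150 n 64 X -0.0089..0.0096 Y -0.0727..-0.0685
  z 0.150-0.170 n 70 X -0.0045..0.0083 Y -0.0723..-0.0689
[311 247  17  11 177]
  z 0.130-0.150 n 42 X 0.0012..0.0022 Y -0.0565..-0.0445
  z 0.150-0.170 n 117 X 0.0015..0.0035 Y -0.0572..-0.0437
  z 0.170-0.190 n 15 X -0.0007..0.0004 Y -0.0560..-0.0450
[ 307  274   25   48 1032]
  z 0.190-0.210 n 204 X 0.0012..0.0072 Y -0.0570..-0.0439
  z 0.210-0.233 n 330 X 0.0032..0.0072 Y -0.0579..-0.0431
  z 0.233-0.260 n 493 X 0.0047..0.0192 Y -0.0581..-0.0427
roof 30357 [-0.00051884  0.0006098   0.0034272 ]
```

Call:
{"method": "apply_moves", "body": {"steps": [[[-0.1,0,0],[0,0,0],0.5],[[-0.105,0,0],[0,0,0],0.5],[[0,0,0],[0,0,0],0.5],[[0,0,0.14],[0,0,0],0.5],[[0,0,0.14],[0,0,0],0.5],[[0,0,0.14],[0,0,0],0.5],[[0,0,0.115],[0,0,0],0.5],[[0,0,0],[0,0,0],0.5]]}}

```text
clock: 34.28
eef_pos: [0.635, 0.1003, 0.2184]
tool_rot: [0.08, 0.997, -0.001, -0.006]
ft_force: [-0.5, -0.3, -0.5]
grip_width: 0.0427
grasp_force: 0.0
```

Call:
{"method": "apply_moves", "body": {"steps": [[[0,0,0],[0,0,0],0.0],[[0,0,0],[0,0,0],0.0],[[0,0,0],[0,0,0],0.0],[[0,0,0],[0,0,0],0.0],[[0,0,0],[0,0,0],0.0],[[0.043,0,-0.001],[0,0,0],0.0],[[0.043,0,0.003],[0,0,0],0.0],[[0.0425,0,0.0075],[0,0,0],0.0]]}}

```text
clock: 34.95
eef_pos: [0.6185, 0.1038, 0.2271]
tool_rot: [0.08, 0.997, 0.0, 0.008]
ft_force: [9.5, -1.7, 8.5]
grip_width: 0.0149
grasp_force: 60.8
```

Call:
{"method": "apply_moves", "body": {"steps": [[[0.0415,0,0.0115],[0,0,0],0.0],[[0.04,0,0.0155],[0,0,0],0.0],[[0.0385,0,0.0195],[0,0,0],0.0],[[0.036,0,0.023],[0,0,0],0.0],[[0.0335,0,0.0265],[0,0,0],0.0],[[0.031,0,0.03],[0,0,0],0.0],[[0.0275,0,0.033],[0,0,0],0.0],[[0.0245,0,0.0355],[0,0,0],0.0]]}}

```text
clock: 35.62
eef_pos: [0.5631, 0.1127, 0.1921]
tool_rot: [0.08, 0.997, 0.001, 0.008]
ft_force: [-5.4, -2.8, 17.4]
grip_width: 0.0147
grasp_force: 79.3
```

```bash
python3 - <<'E'
from h import *
X=.0055-.086*np.cos(.55)
to([*(F+X*ex-.051*ey),.138+.086*np.sin(.55)],2.981)
E
```

```text
t 35.62 pos [0.5631 0.1127 0.1921] theta 2.9806 w 0.0147 gf 79.3 F [-5.4 -2.8 17.4] q [ 0.2   0.4   0.09  1.24 -0.    0.36]
turn units [ 0.0011  0.0047 -0.0001] then shift units [ 0.0183 -0.0009  0.046 ]
```

Call:
{"method": "apply_moves", "body": {"steps": [[[0.0205,0,0.0375],[0,0,0],0.0],[[0.017,0,0.0395],[0,0,0],0.0],[[0.0125,0,0.041],[0,0,0],0.0],[[0.005,0,0.021],[0,0,0],0.0],[[0,0,0],[0,0,0],0.0],[[0,0,0],[0,0,0],0.0],[[0,0,0],[0,0,0],0.0],[[0,0,0],[0,0,0],0.0]]}}

```text
clock: 36.28
eef_pos: [0.5491, 0.1147, 0.1581]
tool_rot: [0.08, 0.997, 0.0, 0.001]
ft_force: [-3.4, -0.5, 5.0]
grip_width: 0.0151
grasp_force: 73.2
```

```bash
python3 - <<'E'
from h import *
X=.0055-.086*np.cos(.2)
to([*(F+X*ex-.051*ey),.138+.086*np.sin(.2)],2.981)
E
```

```text
t 36.28 pos [0.5491 0.1147 0.1581] theta 2.9813 w 0.0151 gf 73.2 F [-3.4 -0.5  5. ] q [ 0.21  0.41  0.01  1.16 -0.    0.37]
turn units [0.0003 0.0007 0.0001] then shift units [0.0025 0.0007 0.0151]
```

Call:
{"method": "apply_moves", "body": {"steps": [[[0.002,0,0.01],[0,0,0],0.0],[[0.001,0,0.01],[0,0,0],0.0],[[0,0,0],[0,0,0],0.0],[[0,0,0],[0,0,0],0.0],[[0,0,0],[0,0,0],0.5],[[0,0,0],[0,0,0],0.5],[[0,0,0],[0,0,0],0.5],[[0,0,0],[0,0,0],0.5]]}}

```text
clock: 36.95
eef_pos: [0.5481, 0.1148, 0.1521]
tool_rot: [0.08, 0.997, 0.0, -0.0]
ft_force: [-0.4, 0.4, 0.1]
grip_width: 0.0424
grasp_force: 0.0
```

Call:
{"method": "apply_moves", "body": {"steps": [[[0,0,0],[0,0,0],0.5],[[0,0,0],[0,0,0],0.5],[[0,0,-0.1],[0,0,0],0.5],[[0,0,-0.2],[0,0,0],0.5],[[0,0,-0.2],[0,0,0],0.5],[[0,0,-0.1],[0,0,0],0.5],[[0,0,0],[0,0,0],0.5],[[0,0,0],[0,0,0],0.5]]}}

```text
clock: 37.62
eef_pos: [0.5489, 0.115, 0.2738]
tool_rot: [0.08, 0.997, 0.001, 0.002]
ft_force: [0.4, -0.1, -1.1]
grip_width: 0.0428
grasp_force: 0.0
```

Call:
{"method": "apply_moves", "body": {"steps": [[[0.1,0,0],[0,0,0],0.5],[[0,0,0],[0,0,0],0.5],[[0,0,0],[0,0,0],0.5],[[0,0,0],[0,0,0],0.5],[[0,0,0],[0,0,0],0.5],[[0,0,0],[0,0,0],0.5],[[0,0,0],[0,0,0],0.5],[[0,0,0],[0,0,0],0.5]]}}

```text
clock: 38.28
eef_pos: [0.5285, 0.1179, 0.2719]
tool_rot: [0.08, 0.997, 0.0, -0.0]
ft_force: [1.0, 0.2, -1.2]
grip_width: 0.043
grasp_force: 0.0
```

```bash
python3 - <<'E'
from h import *
to([*(F-.19*ex-.0*ey),.27],2.981)
check("pics/w9.png"); redgrip("wrist",z=.155)
E
```

```text
t 38.28 pos [0.5285 0.1179 0.2719] theta 2.9812 w 0.043 gf 0.0 F [ 1.   0.2 -1.2] q [0.22 0.32 0.17 1.42 0.   0.38]
turn units [ 0.     -0.0001  0.0001] then shift units [0.4541 0.2568 0.0097]
[ 374  137   33   62 1845] X -0.1629..-0.1208 Y -0.0128..0.0082
[ 275  237  259   63 8528] X -0.0895..-0.0372 Y -0.0859..0.1160
  handle at Y -0.07 X -0.0715 -0.0416
  handle at Y -0.03 X -0.0724 -0.0417
  handle at Y 0.0 X -0.0724 -0.0426
wrist [ 308  237   25  116 2375] X -0.1010..-0.0117 Y tip -0.0509 (-0.0588..-0.0426) all -0.0508 depth z [0.1451 0.1511 0.1582]
wrist [291 336   7  36 214] X -0.0253..0.0051 Y tip -0.0697 (-0.0720..-0.0672) all -0.0698 depth z [0.1375 0.1493 0.1528]
```

The arm is now on the handle: the grip top is at z about 0.158, the handle is centred on the bed and the tier is still out. Next I'll push the tab home with closed fingers.

Call:
{"method": "apply_moves", "body": {"steps": [[[0.16,0.082,0],[0,0,0],0.0],[[0.16,0.082,0],[0,0,0],0.0],[[0.16,0.083,0],[0,0,0],0.0],[[0,0,0],[0,0,0],0.0],[[0,0,0],[0,0,0],0.0],[[0,0,0.18],[0,0,0],0.0],[[0,0,0.18],[0,0,0],0.0],[[0,0,0.18],[0,0,0],0.0]]}}

```text
clock: 39.05
eef_pos: [0.4431, 0.1819, 0.1639]
tool_rot: [0.08, 0.997, 0.001, 0.002]
ft_force: [1.0, -0.2, 0.3]
grip_width: -0.0
grasp_force: 0.0
```

Call:
{"method": "apply_moves", "body": {"steps": [[[0,0,0.18],[0,0,0],0.0],[[0,0,0.02],[0,0,0],0.0],[[0,0,0],[0,0,0],0.0],[[-0.03,0,0],[0,0,0],0.0],[[-0.03,0,0],[0,0,0],0.0],[[-0.03,0,0],[0,0,0],0.0],[[-0.03,0,0],[0,0,0],0.0],[[-0.03,0,0],[0,0,0],0.0]]}}

```text
clock: 39.72
eef_pos: [0.4712, 0.1779, 0.1256]
tool_rot: [0.08, 0.997, 0.001, -0.0]
ft_force: [-5.5, 2.7, 2.9]
grip_width: -0.0003
grasp_force: 2.7
```

```bash
python3 - <<'E'
from h import *
to([*(F-.06*ex-.002*ey),.123],2.981)
p=bot.get_obs()["eef_pos"][:2]-F;print("X,Y",p@ex,p@ey)
E
```

```text
t 39.72 pos [0.4712 0.1779 0.1256] theta 2.9818 w -0.0003 gf 2.7 F [-5.5  2.7  2.9] q [ 0.36  0.34 -0.2   1.04  0.    0.52]
turn units [ 0.0008 -0.0004  0.0002] then shift units [-0.5269 -0.0041  0.0129]
X,Y -0.16536968032484134 -0.0012530790629203096
```

Call:
{"method": "apply_moves", "body": {"steps": [[[-0.035,0,0],[0,0,0],0.0],[[-0.04,0,0],[0,0,0],0.0],[[-0.04,0,0],[0,0,0],0.0],[[-0.04,0,0],[0,0,0],0.0],[[-0.04,0,0],[0,0,0],0.0],[[-0.04,0,0],[0,0,0],0.0],[[-0.04,0,0],[0,0,0],0.0],[[-0.04,0,0],[0,0,0],0.0]]}}

```text
clock: 40.38
eef_pos: [0.533, 0.168, 0.1253]
tool_rot: [0.08, 0.997, 0.001, -0.001]
ft_force: [-5.0, 2.6, 4.4]
grip_width: -0.0001
grasp_force: 2.8
```

Call:
{"method": "apply_moves", "body": {"steps": [[[-0.04,0,0],[0,0,0],0.0],[[-0.04,0,0],[0,0,0],0.0],[[-0.03,0,0],[0,0,0],0.0],[[-0.02,0,0],[0,0,0],0.0],[[-0.015,0,0],[0,0,0],0.0],[[-0.015,0,0],[0,0,0],0.0],[[-0.015,0,0],[0,0,0],0.0],[[0,0,0],[0,0,0],0.0]]}}

```text
clock: 41.05
eef_pos: [0.5681, 0.1621, 0.1248]
tool_rot: [0.08, 0.997, 0.001, -0.0]
ft_force: [-3.4, 1.9, 1.9]
grip_width: 0.0002
grasp_force: 1.6
```

```bash
python3 - <<'E'
from h import *
to([*(F-.06*ex-.002*ey),.123],2.981)
p=bot.get_obs()["eef_pos"][:2]-F;print("X,Y",p@ex,p@ey)
E
```

```text
t 41.05 pos [0.5681 0.1621 0.1248] theta 2.9817 w 0.0002 gf 1.6 F [-3.4  1.9  1.9] q [0.28 0.49 0.05 1.12 0.   0.44]
turn units [ 0.0004 -0.0001  0.0002] then shift units [-0.036  -0.0036  0.009 ]
X,Y -0.0671879789153034 -0.0012790193668310375
```

Call:
{"method": "apply_moves", "body": {"steps": [[[-0.015,0,0],[0,0,0],0.0],[[-0.015,0,0],[0,0,0],0.0],[[-0.015,0,0],[0,0,0],0.0],[[-0.015,0,0],[0,0,0],0.0],[[-0.01,0,0],[0,0,0],0.0],[[0,0,0],[0,0,0],0.0],[[0,0,0],[0,0,0],0.0],[[0,0,0],[0,0,0],0.0]]}}

```text
clock: 41.72
eef_pos: [0.5816, 0.1596, 0.1243]
tool_rot: [0.08, 0.997, 0.0, -0.0]
ft_force: [-3.1, 2.7, 2.8]
grip_width: -0.0002
grasp_force: 1.7
```

Call:
{"method": "apply_moves", "body": {"steps": [[[-0.015,0,0],[0,0,0],0.0],[[-0.015,0,0],[0,0,0],0.0],[[-0.01,0,0],[0,0,0],0.0],[[-0.01,0,0],[0,0,0],0.0],[[0,0,0],[0,0,0],0.0],[[0,0,0],[0,0,0],0.0],[[0,0,0],[0,0,0],0.0],[[0,0,0],[0,0,0],0.0]]}}

```text
clock: 42.38
eef_pos: [0.5819, 0.1594, 0.1243]
tool_rot: [0.078, 0.997, 0.001, -0.009]
ft_force: [-27.9, 5.4, 19.0]
grip_width: 0.0004
grasp_force: 14.4
```

```bash
python3 - <<'E'
from h import *
to([*(F-.04*ex-.002*ey),.123],2.981)
C,I,D=snap("top");hsv=cv2.cvtColor(I,cv2.COLOR_RGB2HSV)
def reg(u0,u1,v0,v1):
    m=((hsv[...,0]<20)&(hsv[...,1]>150)&(hsv[...,2]>60));b=np.zeros_like(m);b[v0:v1,u0:u1]=1;return m&b
m=reg(262,300,190,230);v,u=np.nonzero(m)
if len(v): Q=np.array([onplane(C,a,b,.127)[:2]-F for a,b in zip(u,v)]);print(m.sum(),"tab X",(Q@ex).min(),(Q@ex).max())
E
```

```text
t 42.38 pos [0.5819 0.1594 0.1243] theta 2.9845 w 0.0004 gf 14.4 F [-27.9   5.4  19. ] q [0.26 0.53 0.11 1.16 0.01 0.42]
turn units [-0.     -0.0061  0.0011] then shift units [-0.0658 -0.0015  0.0065]
```

The tier is hard against its home stop (28 N, no movement). I'll back off and check.

Call:
{"method": "apply_moves", "body": {"steps": [[[0.03,0,0],[0,0,0],0.0],[[0.06,0,0],[0,0,0],0.0],[[0.1,0,0],[0,0,0],0.0],[[0.1,0,0],[0,0,0],0.0],[[0.1,0,0],[0,0,0],0.0],[[0,0,-0.15],[0,0,0],0.0],[[0,0,-0.2],[0,0,0],0.0],[[0,0,-0.2],[0,0,0],0.0]]}}

```text
clock: 43.1
eef_pos: [0.5137, 0.1692, 0.2342]
tool_rot: [0.08, 0.997, -0.001, -0.001]
ft_force: [1.4, 0.8, 0.1]
grip_width: 0.0001
grasp_force: 0.0
```

Call:
{"method": "apply_moves", "body": {"steps": [[[0,0,-0.1],[0,0,0],0.0],[[0.1,0,0],[0,0,0],0.0],[[0,0,0],[0,0,0],0.0],[[0,0,0],[0,0,0],0.0],[[0,0,0],[0,0,0],0.0],[[0,0,0],[0,0,0],0.0],[[0,0,0],[0,0,0],0.0],[[0,0,0],[0,0,0],0.0]]}}

```text
clock: 43.77
eef_pos: [0.4949, 0.1732, 0.2533]
tool_rot: [0.08, 0.997, -0.0, -0.001]
ft_force: [-0.3, 0.1, -0.2]
grip_width: -0.0001
grasp_force: 0.0
```

```bash
python3 - <<'E'
from h import *
to([*(F-.1*ex-.002*ey),.27],2.981)
C,I,D=snap("scene");hsv=cv2.cvtColor(I,cv2.COLOR_RGB2HSV);P=cloud(C,D);r=P[...,:2]-F;X,Y=r@ex,r@ey
near=(X>-.08)&(X<.16)&(abs(Y)<.14)
m=(hsv[...,0]<20)&(hsv[...,1]>70)&near
print("scene orange/red px",m.sum(),"depth z",np.round(np.percentile(P[m][:,2],[5,50,95]),3))
I2,D2=camera("wrist");C=cal("wrist");cv2.imwrite("pics/w10.png",I2[...,::-1]);h2=cv2.cvtColor(I2,cv2.COLOR_RGB2HSV)
m=((h2[...,0]<20)&(h2[...,1]>150)&(h2[...,2]>60)).astype(np.uint8)
n,L,st,ce=cv2.connectedComponentsWithStats(m)
for k in range(1,n):
    if st[k,4]>200:
        v,u=np.nonzero(L==k);Q=np.array([onplane(C,a,b,.127)[:2]-F for a,b in zip(u,v)]);print(st[k],"X",(Q@ex).min(),(Q@ex).max(),"Y",(Q@ey).min(),(Q@ey).max())
C,I,D=snap("top");hsv=cv2.cvtColor(I,cv2.COLOR_RGB2HSV)
m=((hsv[...,0]<25)&(hsv[...,1]>60)&(hsv[...,2]>40));b=np.zeros_like(m);b[105:230,205:360]=1
n,L,st,ce=cv2.connectedComponentsWithStats((m&b).astype(np.uint8));print([list(s) for s in st[1:] if s[4]>20])
A=np.load("top0.npz")["I"].astype(int)
for nm,(u,v,w) in dict(comb=(462,220,45),clip=(365,295,25),jar=(263,137,22),shamp=(458,145,30),can=(153,204,26),soap=(216,350,34),mug=(138,285,30)).items():
    d=np.abs(I[v-w:v+w,u-w:u+w].astype(int)-A[v-w:v+w,u-w:u+w]).max(-1);print(nm,(d>45).sum(),d.size)
E
```

```text
t 43.77 pos [0.4949 0.1732 0.2533] theta 2.9811 w -0.0001 gf 0.0 F [-0.3  0.1 -0.2] q [0.34 0.29 0.08 1.37 0.   0.5 ]
turn units [-0.0002 -0.0004  0.    ] then shift units [-0.206   0.0003 -0.0833]
scene orange/red px 119 depth z [0.122 0.13  0.182]
[[np.int32(224), np.int32(105), np.int32(95), np.int32(24), np.int32(1498)], [np.int32(323), np.int32(105), np.int32(37), np.int32(46), np.int32(1126)], [np.int32(205), np.int32(112), np.int32(155), np.int32(118), np.int32(7503)], [np.int32(250), np.int32(122), np.int32(20), np.int32(9), np.int32(67)], [np.int32(253), np.int32(130), np.int32(21), np.int32(17), np.int32(72)], [np.int32(253), np.int32(134), np.int32(9), np.int32(6), np.int32(21)], [np.int32(316), np.int32(141), np.int32(4), np.int32(12), np.int32(27)]]
comb 78 8100
clip 0 2500
jar 0 1936
shamp 0 3600
can 0 2704
soap 177 4624
mug 0 3600
```

Call:
{"method": "apply_moves", "body": {"steps": [[[0.1,-0.17,0],[0,0,0],0.0],[[0.1,-0.17,0],[0,0,0],0.0],[[0.05,-0.18,0],[0,0,0],0.0],[[0,-0.19,0],[0,0,0],0.0],[[0,-0.19,0],[0,0,0],0.0],[[0,0,0],[0,0,0],0.0],[[0,0,0],[0,0,0],0.0],[[0,0,0],[0,0,0],0.0]]}}

```text
clock: 44.58
eef_pos: [0.4169, 0.0037, 0.2543]
tool_rot: [0.081, 0.997, 0.0, 0.0]
ft_force: [0.5, 0.0, 0.4]
grip_width: -0.0004
grasp_force: 0.0
```

```bash
python3 - <<'E'
from h import *
C=cal("top");A=np.load("top0.npz");C,I,D=snap("top");cv2.imwrite("pics/t9.png",I[...,::-1])
for im in (A["I"],I):
    h=cv2.cvtColor(im,cv2.COLOR_RGB2HSV);m=((h[...,0]<20)&(h[...,1]>150)&(h[...,2]>60));b=np.zeros_like(m);b[185:228,262:296]=1;m&=b
    v,u=np.nonzero(m);Q=np.array([onplane(C,a,c,.127)[:2]-F for a,c in zip(u,v)]);print("tab",m.sum(),"X",(Q@ex).min(),(Q@ex).max())
# contents seen through the roof
h=cv2.cvtColor(I,cv2.COLOR_RGB2HSV).astype(int)
for nm,m in (("red",((h[...,0]<5)|(h[...,0]>172))&(h[...,1]>35)),("brush",(h[...,0]>=5)&(h[...,0]<14)&(h[...,1]>85))):
    b=np.zeros_like(m);b[125:206,222:345]=1;m&=b;n,L,st,ce=cv2.connectedComponentsWithStats(m.astype(np.uint8))
    for k in range(1,n):
        if st[k,4]<40: continue
        v,u=np.nonzero(L==k);Q=np.array([onplane(C,a,c,.13)[:2]-F for a,c in zip(u,v)]);X,Y=Q@ex,Q@ey;print(nm,st[k],"X %.3f %.3f Y %.3f %.3f"%(X.min(),X.max(),Y.min(),Y.max()))
E
```

```text
tab 175 X -0.053472790396668225 -0.010083011532976896
tab 175 X -0.04246858768271697 0.0010203044326415854
brush [272 196  11  10  91] X -0.022 0.001 Y -0.013 0.008
```

```bash
python3 - <<'E'
from h import *
C=cal("top");I=cv2.imread("pics/t9.png")[...,::-1].copy();A=np.load("top0.npz")["I"]
h=cv2.GaussianBlur(I,(3,3),0).astype(int);rg=h[...,0]-h[...,2]
b=np.zeros(rg.shape,bool)
for v,u in np.argwhere(np.ones_like(b)[110:206,215:350])+[110,215]:
    q=onplane(C,u,v,.128)[:2]-F;x,y=q@ex,q@ey;b[v,u]=(-.0<x<.13)&(abs(y)<.125)
print("r-b pct",np.percentile(rg[b],[5,50,90,97]))
for t in (25,35,45):
    m=(rg>t)&b;n,L,st,ce=cv2.connectedComponentsWithStats(m.astype(np.uint8))
    for k in range(1,n):
        if st[k,4]<40: continue
        v,u=np.nonzero(L==k);Q=np.array([onplane(C,a,c,.128)[:2]-F for a,c in zip(u,v)]);X,Y=Q@ex,Q@ey
        print(t,st[k][4],"X %.3f %.3f Y %.3f %.3f"%(X.min(),X.max(),Y.min(),Y.max()),"mean rgb",I[L==k].mean(0).round(), "handle X",[ (round(X[abs(Y-y)<.006].min(),3),round(X[abs(Y-y)<.006].max(),3)) for y in (-.07,-.02,.0) if (abs(Y-y)<.006).any()])
E
```

```text
r-b pct [16.9 23.  32.  37. ]
25 163 X 0.110 0.130 Y 0.036 0.089 mean rgb [146. 130. 112.] handle X []
25 1252 X 0.027 0.124 Y -0.087 0.113 mean rgb [116. 101.  84.] handle X [(np.float64(0.05), np.float64(0.078)), (np.float64(0.05), np.float64(0.078)), (np.float64(0.05), np.float64(0.077))]
35 205 X 0.031 0.120 Y -0.056 -0.043 mean rgb [120.  94.  81.] handle X []
```

```bash
python3 -c "
from workcell import bot
print(bot.job_done())"
```

```text
the job is handed in; nothing more can be done
None
```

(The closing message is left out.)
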